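Pack the domed mushrooms by size

ROBOT

A 6-joint arm with a two-finger parallel gripper is mounted at the origin on the work surface. World frame = base frame: x ahead of the robot, y to its left, z up, the work surface at z = 0. Lengths are in m, angles in degrees, forces in N, time in s.
With the tool pointing down it reaches from about 0.35 to 0.875 m from the base axis. Payload 4.2 kg.
Tool frame: the origin (TCP) lies midway between the tips of the shut fingers; the grasp point (between the pads) lies 19 mm behind it; x points along the fingers, y is the direction in which the jaws open and shut, and the axes are right-handed (so a half turn about x gives the same grasp; the last joint's range is limited). The gripper opens to 85 mm and grips with 20 to 120 N. Pads are 22 mm wide; open, the fingers measure 114 mm over their backs; the gripper's body (76 mm by 85 mm) begins 54 mm behind the grasp point. The pads swing forward as they close: fully open they stand 13 mm farther back than shut.
Start: joints at [-58.522, 22.042, 0.453, 0, -68.411, -14.817], TCP at [0.179, -0.599, 0.231] pointing down, gripper open.
Joint ranges: [-179.83, 179.83], [-69.29, 118.12], [-61.27, 80.66], [-181.25, 117.63], [-171.15, -9.14], [-177.46, 177.46]. Speed limits (degrees/s): [159.86, 159.86, 180, 180, 180, 180].

INTERFACE

Orientations are given as a 3x3 rotation matrix whose columns are the frame's x, y, z axes.
In Python, from plant import readout, viewer, workorder gives the robot as it stands. The module is installed in compiled form; this text tells all that it offers.
- The arm moves only by the tool step_arm, never from a script. Its arguments are lists of equal length, an entry for each row: "slide": the shift along the tool's x, y, z in m, a list of three; "rotation": the turn, a rotation vector about the tool's x, y, z in rad, a list of three; "jaw": the finger opening in m, from 0 to 0.0854. A call has exactly 5 rows; each row shifts and turns the commanded pose from where the row before left it, along the tool's axes as they then stand; what a row does not reach is not made up. A row lasts 1/10 s, in which the tool goes at most 50 mm and 8.59 degrees, less where a joint would pass 70% of its speed; a pose out of reach is approached as far as the arm can. A call with a gripper value outside its range is refused whole. The fingers move at their own pace and stop on an object; the grip force is fixed at half the most. Time passes only in rows, so rows that do not move let the fingers close, or fill a call up. It gives the time, the measured TCP pose, the force and the opening at its end, in the units of the state.
- readout.get_state(): the state, without advancing time (a new reading comes with each control period).
- viewer.get_image(name): name is "side" or "top"; returns a dict with "image" (384x512x3 uint8, red, green, blue), "depth" (384x512 float32, m along the optical axis (not along the pixel's ray), 0 where there is no reading), "fx", "fy", "cx", "cy" (pixels), "rvec" (rotation vector, rad) and "tvec" (3), from world to camera coordinates, as OpenCV has them. Camera axes: x right, y down, z forward; pixel columns grow to the right and rows downward; lengths in m; the calibration is good to about 2 mm. A picture is of the moment at which its call begins.
- workorder.finish_job(): hands the job in, once; it reports no verdict.
The state is a dict: "clock": time; "qpos": joint angles; "joint_velocities": joint speeds; "joint_efforts": joint torques, N m; "position": TCP position; "ee_rot": TCP orientation; "contact_force": force on the tool from outside, world axes, zero at the start; "ft_torque": the same for the moment, N m; "finger_gap": opening from 0.0 (shut) to 1.0 (fully open).
Only numpy, scipy, OpenCV 4.12 (cv2) and the standard library are available. Lean on these libraries where they do the work, as an engineer would, in place of code of your own. Each camera call takes 0.05 s, during which the arm holds its last target.

TASK

Pick out the four domed mushrooms standing on the bench and put each one upright in the middle of the foam tray of its own size rank: the largest in the largest tray, the next largest in the next, down to the smallest in the smallest. Work in that order, finishing the largest first and the smallest last, and leave the two long mushrooms lying where they are.

Things in the scene. Friction and masses are not known exactly. Their poses are not given: they have to be found in the camera images.
- mushroom_xl: the largest of four upright domed mushrooms: round brown cap 64 mm across on a thick cream stem, standing on its stem, loose; 60 mm tall, foot 32 mm across; the cap's rim is its widest part and upright-sided from 30 to 40 mm above the foot, domed above. Origin: centre of the foot's underside, z up the stem, symmetric about z
- mushroom_l: the second largest of four upright domed mushrooms: round brown cap 54 mm across on a thick cream stem, standing on its stem, loose; 56 mm tall, foot 28 mm across; the cap's rim is its widest part and upright-sided from 30 to 40 mm above the foot, domed above. Origin: centre of the foot's underside, z up the stem, symmetric about z
- mushroom_m: the second smallest of four upright domed mushrooms: round brown cap 44 mm across on a thick cream stem, standing on its stem, loose; 52 mm tall, foot 24 mm across; the cap's rim is its widest part and upright-sided from 30 to 40 mm above the foot, domed above. Origin: centre of the foot's underside, z up the stem, symmetric about z
- mushroom_s: the smallest of four upright domed mushrooms: round brown cap 34 mm across on a thick cream stem, standing on its stem, loose; 48 mm tall, foot 22 mm across; the cap's rim is its widest part and upright-sided from 30 to 40 mm above the foot, domed above. Origin: centre of the foot's underside, z up the stem, symmetric about z
- tray_xl: the largest of four shallow square white foam trays, 110 x 110 mm outside, 14 mm high; flat inner floor 96 x 96 mm, 6 mm above the table, rim 7 mm wide and 8 mm above that floor; it does not move. Origin: centre of its underside, on the table, x and y along its sides, z up
- tray_l: the second largest of four shallow square white foam trays, 96 x 96 mm outside, 14 mm high; flat inner floor 82 x 82 mm, 6 mm above the table, rim 7 mm wide and 8 mm above that floor; it does not move. Origin: centre of its underside, on the table, x and y along its sides, z up
- tray_m: the second smallest of four shallow square white foam trays, 82 x 82 mm outside, 14 mm high; flat inner floor 68 x 68 mm, 6 mm above the table, rim 7 mm wide and 8 mm above that floor; it does not move. Origin: centre of its underside, on the table, x and y along its sides, z up
- tray_s: the smallest of four shallow square white foam trays, 68 x 68 mm outside, 14 mm high; flat inner floor 54 x 54 mm, 6 mm above the table, rim 7 mm wide and 8 mm above that floor; it does not move. Origin: centre of its underside, on the table, x and y along its sides, z up
- long_mushroom_a: one of two long mushrooms lying on their side, cream stem with a small brown cap at the +x end, about 106 mm long, 42 mm at the cap and 33 mm at the stem, 42 mm high; loose, to be left where it lies. Origin: on the table under its middle, x along its length, z up
- long_mushroom_b: one of two long mushrooms lying on their side, cream stem with a small brown cap at the +x end, about 106 mm long, 42 mm at the cap and 33 mm at the stem, 42 mm high; loose, to be left where it lies. Origin: on the table under its middle, x along its length, z up
Mind the look-alikes: they are no part of the job. What is shaped like the tray_xl but blue is not meant. What is shaped like the tray_s but green is not meant.

How it is judged:
By the outcome, as a careful person would: the job done as asked, in the order asked, and still so for the second after the job is handed in, with the robot touching nothing.
It also fails if it takes over 106 s, if anything falls off the work surface, if the arm or the gripper's body presses on something with over 40 N, if the wrist force passes 120 N, or if a joint passes its speed limit or range.

## Working session

There is one attempt and no reset: what is moved stays moved. The work goes in short steps, Python scripts to look and compute and a tool call to move; the robot and the scene stay as the last step left them, time stands still between calls to the robot, and variables do not carry over. Pictures are saved under pics/ and viewed, and the job is handed in when it is done.

Besides the shell and the picture viewer there is one more tool, called in YAML: its name, and indented under it one key for each argument. step_arm: Moves the arm, as the interface text tells. Its arguments: {"type":"object","properties":{"slide":{"type":"array","items":{"type":"array","items":{"type":"number"}}},"rotation":{"type":"array","items":{"type":"array","items":{"type":"number"}}},"jaw":{"type":"array","items":{"type":"number"}}},"required":["slide","rotation","jaw"]}

```bash
ls; mkdir -p pics
cat > h.py <<'E'
import numpy as np, cv2
from plant import readout, viewer, workorder
def cam(name):
    d=viewer.get_image(name); R,_=cv2.Rodrigues(np.array(d['rvec'],float)); d['R']=R; d['t']=np.array(d['tvec'],float).ravel(); return d
def ray(d,u,v,z):
    r=d['R'].T@np.array([(u-d['cx'])/d['fx'],(v-d['cy'])/d['fy'],1.]); c=-d['R'].T@d['t']; s=(z-c[2])/r[2]; return c+s*r
def proj(d,p):
    q=d['R']@np.array(p)+d['t']; return np.array([d['fx']*q[0]/q[2]+d['cx'],d['fy']*q[1]/q[2]+d['cy']])
def pts(d):
    v,u=np.mgrid[:384,:512]; z=d['depth']; P=np.stack([(u-d['cx'])/d['fx']*z,(v-d['cy'])/d['fy']*z,z],-1); return (P-d['t'])@d['R']
E
python3 - <<'E'
from h import *
for n in('top','side'):
    d=cam(n); np.savez(n+'0.npz',**d); cv2.imwrite(f'pics/{n}0.png',d['image'][...,::-1]); print(n,-d['R'].T@d['t'],d['R'][2],d['fx'])
s=readout.get_state(); print(s)
E
```

```text
pics
top [ 0.32572752 -0.00585442  0.9264545 ] [ 0.14242023  0.00486746 -0.98979431] 357.92091129521606
side [-0.12421514  0.76668957  0.5940189 ] [ 0.50012659 -0.69874727 -0.51149354] 388.17715218683975
{'clock': 0.1, 'qpos': array([-5.85214992e+01,  2.20862491e+01,  3.87108657e-01, -2.53933371e-02,
       -6.84123678e+01, -1.48168144e+01]), 'joint_velocities': array([ 0.02295206, -0.09830344,  0.08562863,  0.12280656, -0.09745133,
       -0.01625218]), 'joint_efforts': array([-7.63527328e-05, -3.93321347e+01,  1.88928151e+01,  4.19796288e+00,
       -2.61630848e-03,  3.55279710e-06]), 'position': array([ 0.17906501, -0.5982444 ,  0.2303285 ]), 'ee_rot': array([[-6.64776592e-04, -2.86562696e-01,  9.58061261e-01],
       [ 1.87494317e-03,  9.58059431e-01,  2.86563449e-01],
       [-9.99998021e-01,  1.98681109e-03, -9.96067161e-05]]), 'contact_force': array([ 0.47468941, -0.41687564,  0.02207039]), 'ft_torque': array([ 0.02030084,  0.01668169, -0.02970546]), 'finger_gap': 1.000630530013577}
```

View pics/top0.png

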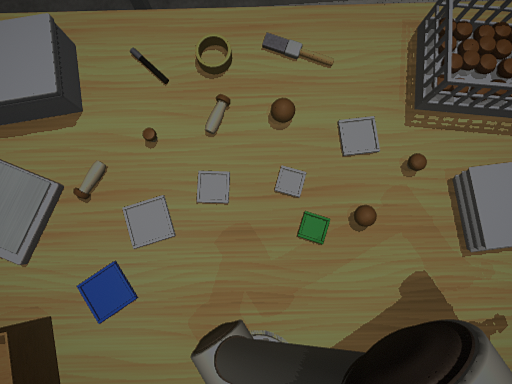

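View pics/side0.png

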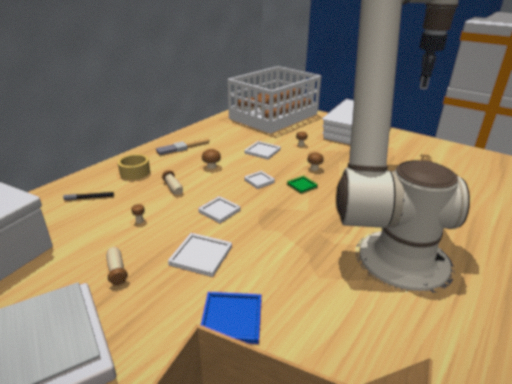

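Top view (up = +x, left = +y). Domed mushrooms are near (283,110), (365,215), (417,162) and (149,134). White trays are near (150,222), (358,136), (213,187) and (290,181). The look-alikes are blue at (107,292) and green at (313,228). The long mushrooms are at (218,114) and (90,180). Next I measure them.

```bash
cat > m.py <<'E'
from h import *
def load(n): 
    z=np.load(n); return {k:z[k] for k in z}
def mush(d,guesses,pr=True,win=26):
    hsv=cv2.cvtColor(d['image'],cv2.COLOR_RGB2HSV); P=pts(d); out=[]
    for (u,v) in guesses:
        # cap by height from depth (>22mm) in a window, largest component near guess
        Z=P[...,2]; m=((Z>0.027)&(Z<0.075)&(d['depth']>0)).astype(np.uint8); w=np.zeros_like(m); w[max(0,v-win):v+win,max(0,u-win):u+win]=1; m&=w
        n,l,st,c=cv2.connectedComponentsWithStats(m); k=1+np.argmin(np.hypot(*(c[1:]-[u,v]).T)-0.02*st[1:,4]) ; mm=l==k
        q=P[mm]; zt=np.percentile(q[:,2],97)
        ct,_=cv2.findContours(mm.astype(np.uint8),0,1); (cu,cv_),r=cv2.minEnclosingCircle(ct[0]); 
        p=ray(d,c[k][0],c[k][1],0.038); 
        d1=np.sqrt(4*st[k,4]/np.pi)/d['fx']*np.median(d['depth'][mm])
        out.append((c[k],p[:2],q[:,:2].mean(0),zt,d1)); 
        if pr: print((u,v),c[k].round(1),'ray',p[:2].round(4),'dep',q[:,:2].mean(0).round(4),'top z',zt.round(4),'diam',d1.round(4))
    return out
E
python3 - <<'E'
from m import *
d=load('top0.npz'); mush(d,[(283,110),(365,215),(417,162),(149,134)])
P=pts(d); print('table z',P[260,200],P[160,250])
hsv=cv2.cvtColor(d['image'],cv2.COLOR_RGB2HSV)
m=((hsv[...,1]<60)&(hsv[...,2]>80)).astype(np.uint8); m=cv2.morphologyEx(m,cv2.MORPH_CLOSE,np.ones((3,3)))
for (u,v) in [(150,222),(358,136),(213,187),(290,181)]:
    n,l,st,c=cv2.connectedComponentsWithStats(m); k=l[v,u]
    ct,_=cv2.findContours((l==k).astype(np.uint8),0,1); 
    hull=max(ct,key=cv2.contourArea)[:,0].astype(float)
    W=np.array([ray(d,a,b,0.014)[:2] for a,b in hull],np.float32); r=cv2.minAreaRect(W)
    print((u,v),k,st[k,4],np.round(r[0],4),np.round(r[1],4),round(r[2],1))
    print('   z',P[v,u])
E
```

```text
(283, 110) [282.5 109.6] ray [ 0.6616 -0.078 ] dep [ 0.6563 -0.0769] top z 0.0594 diam 0.0629
(365, 215) [364.7 215.2] ray [ 0.3836 -0.2724] dep [ 0.3829 -0.269 ] top z 0.0558 diam 0.0545
(417, 162) [416.8 161.4] ray [ 0.5163 -0.4126] dep [ 0.5147 -0.4092] top z 0.052 diam 0.0458
(149, 134) [149.  133.9] ray [0.6049 0.2671] dep [0.6035 0.2657] top z 0.047 diam 0.0353
table z [ 0.28152505  0.14211856 -0.00120199] [ 0.53909368  0.00935705 -0.00107759]
(150, 222) 63 1864 [0.3824 0.2719] [0.1106 0.1116] 16.2
   z [0.3807258  0.26982819 0.00528578]
(358, 136) 57 1283 [ 0.5953 -0.2782] [0.0972 0.0954] 5.1
   z [ 0.59566277 -0.27821289  0.00575201]
(213, 187) 62 993 [0.4682 0.1063] [0.0825 0.081 ] 88.6
   z [0.46801196 0.10709173 0.00538439]
(290, 181) 61 679 [ 0.4785 -0.0932] [0.0678 0.0691] 72.7
   z [ 0.47886369 -0.09372045  0.00702153]
```

Run:
```python
import cv2
im=cv2.imread('pics/top0.png')[70:260,70:450]; im=cv2.convertScaleAbs(im,alpha=1.7); cv2.imwrite('pics/crop0.png',cv2.resize(im,None,fx=2.1,fy=2.1,interpolation=cv2.INTER_CUBIC))
```

```text
(no output)
```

View pics/crop0.png

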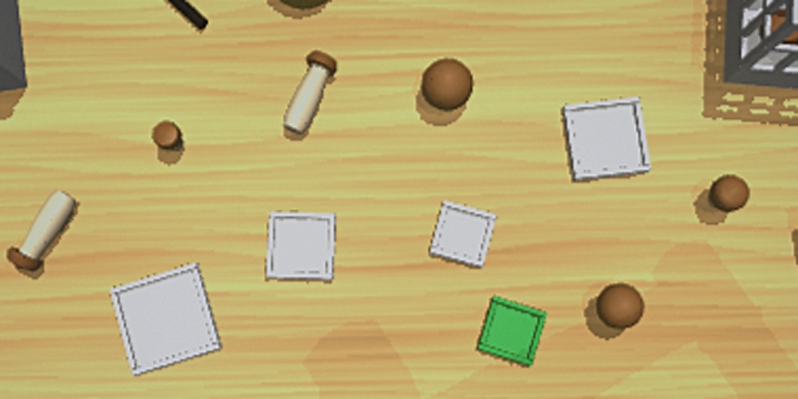

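Sizes match rank for rank: heights 59, 56, 52 and 47 mm, and tray sides 111, 96, 82 and 68 mm. The crop confirms the white trays, and green and blue are excluded. I cross-check the mushroom centres with the side view before moving.

```bash
cat >> m.py <<'E'
def tri(ds,uvs):
    A=np.zeros((3,3));b=np.zeros(3);L=[]
    for d,(u,v) in zip(ds,uvs):
        r=d['R'].T@np.array([(u-d['cx'])/d['fx'],(v-d['cy'])/d['fy'],1.]); r/=np.linalg.norm(r); c=-d['R'].T@d['t']; M=np.eye(3)-np.outer(r,r); A+=M;b+=M@c;L.append((M,c))
    p=np.linalg.solve(A,b); return p,[np.linalg.norm(M@(p-c)) for M,c in L]
def brown(d,u,v,w=22):
    hsv=cv2.cvtColor(cv2.GaussianBlur(d['image'],(3,3),0),cv2.COLOR_RGB2HSV)
    x0,y0=max(0,u-w),max(0,v-w); s=d['image'][y0:v+w,x0:u+w].astype(int)
    lab=cv2.cvtColor(d['image'],cv2.COLOR_RGB2LAB)[y0:v+w,x0:u+w]
    return s,lab
def goto(p,st=None):
    st=st or readout.get_state(); R=np.array(st['ee_rot']); e=R.T@(np.array(p)-st['position']); print('tool delta',e.round(4),'at',np.round(st['position'],4)); return e
E
python3 - <<'E'
from m import *
t=load('top0.npz'); s=load('side0.npz')
T=mush(t,[(283,110),(365,215),(417,162),(149,134)],False)
for a,g in zip(T,[(211,157),(315,159),(302,137),(138,212)]):
    p=np.append(a[1],.037); print(p.round(3),'pred side',proj(s,p).round(1))
    P=pts(s); 
    Z=P[...,2]; m=((Z>0.028)&(Z<0.07)&(np.hypot(P[...,0]-p[0],P[...,1]-p[1])<.05)).astype(np.uint8)
    n,l,st,c=cv2.connectedComponentsWithStats(m); k=1+np.argmax(st[1:,4]); print(' side cap cent',c[k].round(1),st[k,4],'bbox',st[k,:4]); q,res=tri([t,s],[a[0],c[k]]); print(' tri',q.round(4),np.round(res,4))
goto([.66,-.077,.13])
E
```

```text
[ 0.662 -0.078  0.037] pred side [211.1 156.7]
 side cap cent [210.4 156.3] 234 bbox [201 149  20  15]
 tri [ 0.6624 -0.0774  0.0384] [0.0012 0.0012]
[ 0.384 -0.272  0.037] pred side [315.1 158.7]
 side cap cent [314.8 158.6] 167 bbox [307 153  17  12]
 tri [ 0.384  -0.2723  0.0374] [0.0005 0.0005]
[ 0.516 -0.413  0.037] pred side [301.5 135.6]
 side cap cent [301.4 135.7] 86 bbox [296 132  12   9]
 tri [ 0.5168 -0.4133  0.0363] [0.0002 0.0002]
[0.605 0.267 0.037] pred side [138.  209.3]
 side cap cent [137.3 209.8] 134 bbox [131 204  14  12]
 tri [0.6061 0.2682 0.0353] [0.0004 0.0004]
tool delta [0.101  0.3614 0.6101] at [ 0.1791 -0.5982  0.2303]
```

Both views agree within 1.2 mm. Moving toward mushroom_xl.

step_arm:
  slide:
    - [0,0.024,0.0405]
    - [0,0.024,0.0405]
    - [0,0.024,0.0405]
    - [0,0.024,0.0405]
    - [0,0.024,0.0405]
  rotation:
    - [0,0,0]
    - [0,0,0]
    - [0,0,0]
    - [0,0,0]
    - [0,0,0]
  jaw: [0.085,0.085,0.085,0.085,0.085]

```text
clock: 0.6
position: [0.3395, -0.424, 0.231]
ee_rot: [[-0.001, -0.286, 0.958], [0.001, 0.958, 0.286], [-1.0, 0.001, -0.0]]
contact_force: [0.4, -0.7, 0.2]
finger_gap: 0.999
```

step_arm:
  slide:
    - [0,0.024,0.0405]
    - [0,0.024,0.0405]
    - [0,0.024,0.0405]
    - [0,0.024,0.0405]
    - [0,0.024,0.0405]
  rotation:
    - [0,0,0]
    - [0,0,0]
    - [0,0,0]
    - [0,0,0]
    - [0,0,0]
  jaw: [0.085,0.085,0.085,0.085,0.085]

```text
clock: 1.1
position: [0.4992, -0.2509, 0.2311]
ee_rot: [[-0.001, -0.287, 0.958], [0.0, 0.958, 0.287], [-1.0, 0.0, -0.0]]
contact_force: [1.0, -2.3, -0.2]
finger_gap: 0.995
```

step_arm:
  slide:
    - [0,0.024,0.0405]
    - [0,0.024,0.0405]
    - [0,0.024,0.0405]
    - [0,0.024,0.0405]
    - [0,0,0]
  rotation:
    - [0,0,0]
    - [0,0,0]
    - [0,0,0]
    - [0,0,0]
    - [0,0,0]
  jaw: [0.085,0.085,0.085,0.085,0.085]

```text
clock: 1.6
position: [0.6289, -0.1101, 0.2296]
ee_rot: [[-0.001, -0.292, 0.957], [0.0, 0.957, 0.292], [-1.0, 0.001, -0.001]]
contact_force: [-0.5, -0.7, 0.3]
finger_gap: 0.995
```

Run:
```python
from m import *
goto([.662,-.0775,.008]); s=readout.get_state(); print(s['clock'],s['qpos'].round(1),s['ee_rot'].round(4),s['contact_force'].round(2))
```

```text
tool delta [0.2216 0.0215 0.0413] at [ 0.6289 -0.1101  0.2296]
1.6 [  4.5  23.4   2.4  -0.  -69.  -77.6] [[-7.000e-04 -2.916e-01  9.565e-01]
 [ 4.000e-04  9.565e-01  2.916e-01]
 [-1.000e+00  6.000e-04 -5.000e-04]] [-0.46 -0.71  0.32]
```

step_arm:
  slide:
    - [0,0.0215,0.041]
    - [0.03,0,0]
    - [0.04,0,0]
    - [0.04,0,0]
    - [0,0,0]
  rotation:
    - [0,0,0]
    - [0,0,0]
    - [0,0,0]
    - [0,0,0]
    - [0,0,0]
  jaw: [0.085,0.085,0.085,0.085,0.085]

```text
clock: 2.1
position: [0.6543, -0.0821, 0.1143]
ee_rot: [[-0.015, -0.285, 0.958], [0.0, 0.958, 0.285], [-1.0, 0.005, -0.014]]
contact_force: [-0.3, -0.1, -0.9]
finger_gap: 0.996
```

Run:
```python
from m import *
d=cam('side'); cv2.imwrite('pics/s1.png',cv2.resize(d['image'][60:220,120:340,::-1],None,fx=3,fy=3)); goto([.662,-.0775,.008])
```

```text
tool delta [0.1103 0.0031 0.007 ] at [ 0.657  -0.0824  0.1183]
```

View pics/s1.png

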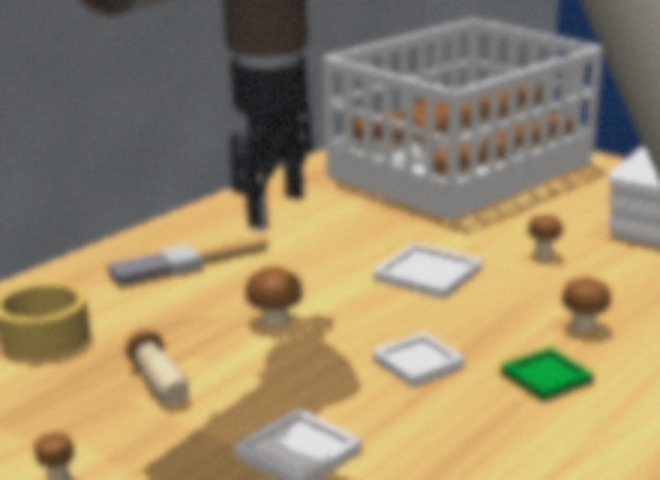

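The open gripper hangs above mushroom_xl (crop 273,290), with the jaws either side and nothing touched. I'll trim and settle.

step_arm:
  slide:
    - [0,0.003,0.005]
    - [0,0,0]
    - [0,0,0]
    - [0,0,0]
    - [0,0,0]
  rotation:
    - [0,0,0]
    - [0,0,0]
    - [0,0,0]
    - [0,0,0]
    - [0,0,0]
  jaw: [0.085,0.085,0.085,0.085,0.085]

```text
clock: 2.65
position: [0.6633, -0.0776, 0.1222]
ee_rot: [[0.001, -0.287, 0.958], [0.0, 0.958, 0.287], [-1.0, -0.0, 0.001]]
contact_force: [-0.7, 0.4, 0.1]
finger_gap: 0.995
```

Run:
```python
from m import *
goto([.662,-.0775,.009]); print(readout.get_state()['ee_rot'].round(4))
```

```text
tool delta [ 0.1132  0.0005 -0.0014] at [ 0.6633 -0.0776  0.1222]
[[ 1.300e-03 -2.867e-01  9.580e-01]
 [ 2.000e-04  9.580e-01  2.867e-01]
 [-1.000e+00 -2.000e-04  1.300e-03]]
```

step_arm:
  slide:
    - [0.03,0,-0.001]
    - [0.03,0,0]
    - [0.03,0,0]
    - [0.02,0,0]
    - [0.003,0,0]
  rotation:
    - [0,0,0]
    - [0,0,0]
    - [0,0,0]
    - [0,0,0]
    - [0,0,0]
  jaw: [0.085,0.085,0.085,0.085,0.085]

```text
clock: 3.15
position: [0.66, -0.078, 0.0053]
ee_rot: [[-0.006, -0.286, 0.958], [-0.0, 0.958, 0.286], [-1.0, 0.002, -0.006]]
contact_force: [-1.0, -0.2, -0.5]
finger_gap: 0.992
```

step_arm:
  slide:
    - [0,0,0]
    - [0,0,0]
    - [0,0,0]
    - [0,0,0]
    - [0,0,0]
  rotation:
    - [0,0,0]
    - [0,0,0]
    - [0,0,0]
    - [0,0,0]
    - [0,0,0]
  jaw: [0.085,0.085,0.085,0.075,0.068]

```text
clock: 3.65
position: [0.6625, -0.0779, 0.0092]
ee_rot: [[0.001, -0.287, 0.958], [0.0, 0.958, 0.287], [-1.0, -0.0, 0.001]]
contact_force: [-0.6, -0.1, -0.4]
finger_gap: 0.802
```

step_arm:
  slide:
    - [0,0,0]
    - [0,0,0]
    - [0,0,0]
    - [0,0,0]
    - [0,0,0]
  rotation:
    - [0,0,0]
    - [0,0,0]
    - [0,0,0]
    - [0,0,0]
    - [0,0,0]
  jaw: [0.062,0.058,0.058,0.055,0.055]

```text
clock: 4.15
position: [0.6628, -0.0779, 0.0095]
ee_rot: [[0.002, -0.287, 0.958], [-0.0, 0.958, 0.287], [-1.0, -0.001, 0.001]]
contact_force: [0.1, 0.1, 4.3]
finger_gap: 0.728
```

step_arm:
  slide:
    - [0,0,0]
    - [0,0,0]
    - [0,0,0]
    - [-0.005,0,0]
    - [-0.01,0,0]
  rotation:
    - [0,0,0]
    - [0,0,0]
    - [0,0,0]
    - [0,0,0]
    - [0,0,0]
  jaw: [0.045,0.045,0.045,0.045,0.045]

```text
clock: 4.65
position: [0.661, -0.0779, 0.0223]
ee_rot: [[-0.003, -0.286, 0.958], [0.0, 0.958, 0.286], [-1.0, 0.001, -0.003]]
contact_force: [0.9, 0.0, -1.5]
finger_gap: 0.726
```

step_arm:
  slide:
    - [-0.02,0,0]
    - [-0.02,0,0]
    - [-0.02,0,0]
    - [-0.02,0,0]
    - [0,0,0]
  rotation:
    - [0,0,0]
    - [0,0,0]
    - [0,0,0]
    - [0,0,0]
    - [0,0,0]
  jaw: [0.045,0.045,0.045,0.045,0.045]

```text
clock: 5.15
position: [0.6642, -0.0779, 0.1071]
ee_rot: [[0.007, -0.287, 0.958], [0.0, 0.958, 0.287], [-1.0, -0.002, 0.007]]
contact_force: [0.9, 1.0, 0.4]
finger_gap: 0.722
```

Run:
```python
from m import *
d=cam('side'); cv2.imwrite('pics/s2.png',cv2.resize(d['image'][80:200,140:280,::-1],None,fx=4,fy=4)); goto([.3824,.2719,.105])
```

```text
tool delta [-0.0008  0.4154 -0.1685] at [ 0.663  -0.0778  0.105 ]
```

View pics/s2.png

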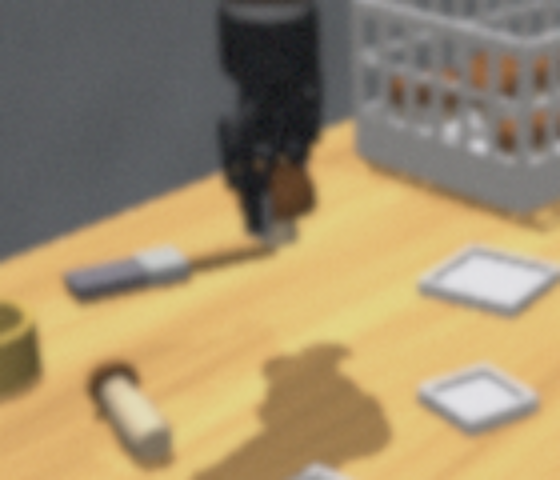

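Mushroom_xl is held upright (crop 290,195) and clear of the bench. Carrying it to tray_xl.

step_arm:
  slide:
    - [0,0.02,-0.008]
    - [0,0.032,-0.013]
    - [0,0.032,-0.013]
    - [0,0.032,-0.013]
    - [0,0.032,-0.013]
  rotation:
    - [0,0,0]
    - [0,0,0]
    - [0,0,0]
    - [0,0,0]
    - [0,0,0]
  jaw: [0.045,0.045,0.045,0.045,0.045]

```text
clock: 5.7
position: [0.5603, 0.0473, 0.1018]
ee_rot: [[-0.003, -0.286, 0.958], [-0.001, 0.958, 0.286], [-1.0, 0.0, -0.003]]
contact_force: [0.6, 0.3, 0.6]
finger_gap: 0.725
```

step_arm:
  slide:
    - [0,0.032,-0.013]
    - [0,0.032,-0.013]
    - [0,0.032,-0.013]
    - [0,0.032,-0.013]
    - [0,0.032,-0.013]
  rotation:
    - [0,0,0]
    - [0,0,0]
    - [0,0,0]
    - [0,0,0]
    - [0,0,0]
  jaw: [0.045,0.045,0.045,0.045,0.045]

```text
clock: 6.2
position: [0.4523, 0.1817, 0.1022]
ee_rot: [[-0.002, -0.286, 0.958], [-0.001, 0.958, 0.286], [-1.0, -0.001, -0.002]]
contact_force: [0.9, 0.2, -0.7]
finger_gap: 0.73
```

step_arm:
  slide:
    - [0,0.032,-0.013]
    - [0,0.032,-0.013]
    - [0,0.032,-0.013]
    - [0,0.011,-0.0045]
    - [0,0,0]
  rotation:
    - [0,0,0]
    - [0,0,0]
    - [0,0,0]
    - [0,0,0]
    - [0,0,0]
  jaw: [0.045,0.045,0.045,0.045,0.045]

```text
clock: 6.7
position: [0.3807, 0.2718, 0.1026]
ee_rot: [[-0.001, -0.289, 0.957], [-0.001, 0.957, 0.289], [-1.0, -0.001, -0.001]]
contact_force: [-0.3, -0.0, -0.8]
finger_gap: 0.725
```

step_arm:
  slide:
    - [0,0,0]
    - [0,0,0]
    - [0,0,0]
    - [0,0,0]
    - [0,0,0]
  rotation:
    - [0,0,0]
    - [0,0,0]
    - [0,0,0]
    - [0,0,0]
    - [0,0,0]
  jaw: [0.045,0.045,0.045,0.045,0.045]

```text
clock: 7.2
position: [0.382, 0.271, 0.1033]
ee_rot: [[-0.0, -0.286, 0.958], [0.0, 0.958, 0.286], [-1.0, 0.0, -0.0]]
contact_force: [0.4, 0.0, -0.3]
finger_gap: 0.725
```

Run:
```python
from m import *
d=cam('side'); cv2.imwrite('pics/s3.png',cv2.resize(d['image'][130:290,120:300,::-1],None,fx=3.5,fy=3.5)); goto([.3824,.2719,.017])
```

```text
tool delta [0.0863 0.0007 0.0007] at [0.382  0.2711 0.1033]
```

View pics/s3.png

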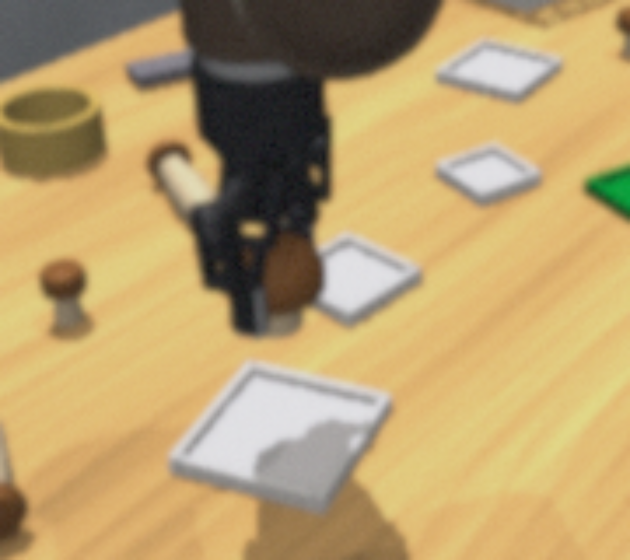

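Run:
```python
from m import *
d=cam('side'); o=np.array([120,130])
for p in [(.382,.271,.131),(.382,.271,.094),(.382,.271,.154)]: print(p,((proj(d,p)-o)*3.5).round(0))
P=pts(d); hsv=cv2.cvtColor(d['image'],cv2.COLOR_RGB2HSV); 
m=(hsv[...,1]>110)&(hsv[...,0]<15)&(np.abs(P-[.382,.271,.131])<.05).all(-1)
q=P[m]; print(m.sum(),q.mean(0),q.min(0),q.max(0)); v,u=np.where(m); print((u.mean()-120)*3.5,(v.mean()-130)*3.5, (u.min()-120)*3.5,(u.max()-120)*3.5)
```

```text
(0.382, 0.271, 0.131) [274. 274.]
(0.382, 0.271, 0.094) [278. 323.]
(0.382, 0.271, 0.154) [272. 242.]
241 [0.36310662 0.27717921 0.14369031] [0.34878827 0.24048564 0.12611588] [0.40032888 0.30084724 0.17110664]
288.7717842323652 271.344398340249 245.0 315.0
```

The projected centre (274,274) fits the visible right cap edge at column 320, so it is centred in the jaws. Lowering.

step_arm:
  slide:
    - [0.02,0.0005,0.0005]
    - [0.025,0,0]
    - [0.02,0,0]
    - [0.015,0,0]
    - [0.006,0,0]
  rotation:
    - [0,0,0]
    - [0,0,0]
    - [0,0,0]
    - [0,0,0]
    - [0,0,0]
  jaw: [0.045,0.045,0.045,0.045,0.045]

```text
clock: 7.8
position: [0.3816, 0.2713, 0.016]
ee_rot: [[-0.002, -0.287, 0.958], [-0.002, 0.958, 0.287], [-1.0, -0.002, -0.002]]
contact_force: [0.2, 0.2, -0.3]
finger_gap: 0.726
```

step_arm:
  slide:
    - [0,0,0]
    - [0,0,0]
    - [0,0,0]
    - [0,0,0]
    - [0,0,0]
  rotation:
    - [0,0,0]
    - [0,0,0]
    - [0,0,0]
    - [0,0,0]
    - [0,0,0]
  jaw: [0.045,0.045,0.045,0.045,0.045]

```text
clock: 8.3
position: [0.3823, 0.2722, 0.0178]
ee_rot: [[0.001, -0.287, 0.958], [0.001, 0.958, 0.287], [-1.0, 0.001, 0.001]]
contact_force: [0.5, -0.5, -0.9]
finger_gap: 0.724
```

step_arm:
  slide:
    - [0.001,0,0]
    - [0.001,0,0]
    - [0,0,0]
    - [0,0,0]
    - [0,0,0]
  rotation:
    - [0,0,0]
    - [0,0,0]
    - [0,0,0]
    - [0,0,0]
    - [0,0,0]
  jaw: [0.045,0.045,0.045,0.045,0.045]

```text
clock: 8.8
position: [0.3821, 0.2721, 0.0155]
ee_rot: [[0.0, -0.287, 0.958], [0.0, 0.958, 0.287], [-1.0, 0.0, 0.0]]
contact_force: [-0.9, 0.2, 2.8]
finger_gap: 0.724
```

step_arm:
  slide:
    - [0,0,0]
    - [0,0,0]
    - [0,0,0]
    - [0,0,0]
    - [0,0,0]
  rotation:
    - [0,0,0]
    - [0,0,0]
    - [0,0,0]
    - [0,0,0]
    - [0,0,0]
  jaw: [0.062,0.066,0.07,0.078,0.085]

```text
clock: 9.3
position: [0.3821, 0.2719, 0.0152]
ee_rot: [[-0.0, -0.287, 0.958], [-0.0, 0.958, 0.287], [-1.0, -0.0, -0.0]]
contact_force: [0.4, 1.1, -0.2]
finger_gap: 0.992
```

step_arm:
  slide:
    - [0,0,0]
    - [0,0,0]
    - [0,0,0]
    - [-0.02,0,0]
    - [-0.03,0,0]
  rotation:
    - [0,0,0]
    - [0,0,0]
    - [0,0,0]
    - [0,0,0]
    - [0,0,0]
  jaw: [0.085,0.085,0.085,0.085,0.085]

```text
clock: 9.8
position: [0.3812, 0.2708, 0.0644]
ee_rot: [[-0.003, -0.286, 0.958], [-0.004, 0.958, 0.286], [-1.0, -0.003, -0.004]]
contact_force: [0.5, 0.4, -0.0]
finger_gap: 0.999
```

step_arm:
  slide:
    - [-0.04,0,0]
    - [-0.04,0,0]
    - [-0.02,0,0]
    - [0,0,0]
    - [0,0,0]
  rotation:
    - [0,0,0]
    - [0,0,0]
    - [0,0,0]
    - [0,0,0]
    - [0,0,0]
  jaw: [0.085,0.085,0.085,0.085,0.085]

```text
clock: 10.3
position: [0.3817, 0.2717, 0.1652]
ee_rot: [[-0.0, -0.286, 0.958], [0.001, 0.958, 0.286], [-1.0, 0.001, -0.0]]
contact_force: [-0.5, -0.8, 0.2]
finger_gap: 0.996
```

Run:
```python
from m import *
d=cam('side'); cv2.imwrite('pics/s4.png',cv2.resize(d['image'][130:290,120:300,::-1],None,fx=3.5,fy=3.5)); goto([.46,.0,.13]);goto([.384,-.272,.13])
```

```text
tool delta [ 0.0346 -0.2824 -0.0024] at [0.3815 0.2713 0.1644]
tool delta [ 0.035  -0.5213 -0.1531] at [0.3815 0.2713 0.1644]
```

View pics/s4.png

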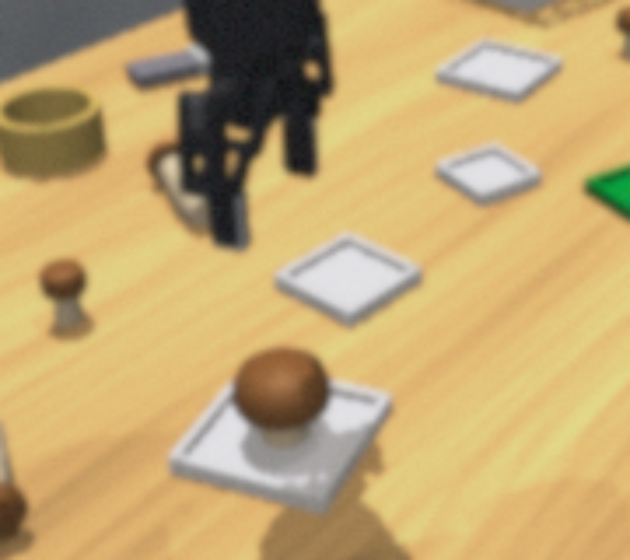

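mushroom_xl stands upright in the middle of tray_xl (crop 281,400). Next is mushroom_l.

step_arm:
  slide:
    - [0,-0.04,0]
    - [0,-0.04,0]
    - [0,-0.04,0]
    - [0,-0.04,0]
    - [0,-0.04,0]
  rotation:
    - [0,0,0]
    - [0,0,0]
    - [0,0,0]
    - [0,0,0]
    - [0,0,0]
  jaw: [0.085,0.085,0.085,0.085,0.085]

```text
clock: 10.85
position: [0.4387, 0.0785, 0.1637]
ee_rot: [[-0.003, -0.287, 0.958], [-0.002, 0.958, 0.287], [-1.0, -0.001, -0.004]]
contact_force: [0.7, 0.8, 0.2]
finger_gap: 0.992
```

step_arm:
  slide:
    - [0,-0.04,0]
    - [0,-0.04,0]
    - [0,-0.035,-0.02]
    - [0,-0.035,-0.022]
    - [0,-0.035,-0.022]
  rotation:
    - [0,0,0]
    - [0,0,0]
    - [0,0,0]
    - [0,0,0]
    - [0,0,0]
  jaw: [0.085,0.085,0.085,0.085,0.085]

```text
clock: 11.35
position: [0.4296, -0.1167, 0.1635]
ee_rot: [[-0.004, -0.287, 0.958], [-0.0, 0.958, 0.287], [-1.0, 0.001, -0.004]]
contact_force: [-0.0, -0.6, 0.0]
finger_gap: 0.995
```

step_arm:
  slide:
    - [0,-0.035,-0.022]
    - [0,-0.035,-0.022]
    - [0,-0.035,-0.022]
    - [0,-0.031,-0.023]
    - [0,0,0]
  rotation:
    - [0,0,0]
    - [0,0,0]
    - [0,0,0]
    - [0,0,0]
    - [0,0,0]
  jaw: [0.085,0.085,0.085,0.085,0.085]

```text
clock: 11.85
position: [0.3824, -0.2736, 0.1633]
ee_rot: [[-0.004, -0.281, 0.96], [0.001, 0.96, 0.281], [-1.0, 0.002, -0.004]]
contact_force: [-0.0, 0.3, -0.8]
finger_gap: 0.996
```

step_arm:
  slide:
    - [0.02,0,0]
    - [0.03,0,0]
    - [0,0,0]
    - [0,0,0]
    - [0,0,0]
  rotation:
    - [0,0,0]
    - [0,0,0]
    - [0,0,0]
    - [0,0,0]
    - [0,0,0]
  jaw: [0.085,0.085,0.085,0.085,0.085]

```text
clock: 12.35
position: [0.3857, -0.271, 0.1161]
ee_rot: [[0.001, -0.288, 0.958], [-0.001, 0.958, 0.288], [-1.0, -0.001, 0.001]]
contact_force: [0.3, -0.4, 0.1]
finger_gap: 0.997
```

Run:
```python
from m import *
goto([.384,-.272,.0105])
t=cam('top'); cv2.imwrite('pics/t5.png',t['image'][...,::-1]); mush(t,[(150,215)],win=30)
```

```text
tool delta [ 0.1056 -0.0004 -0.002 ] at [ 0.3857 -0.271   0.1161]
(150, 215) [144.1 220.8] ray [0.3821 0.2749] dep [0.3809 0.2685] top z 0.0658 diam 0.0641
```

View pics/t5.png

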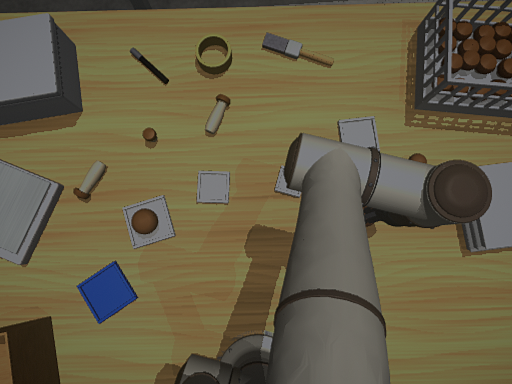

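The top view shows mushroom_xl at (144,221), which is tray_xl's centre within about 2 mm; its top is at z=66 mm, so it is upright. Descending on mushroom_l.

step_arm:
  slide:
    - [0.03,0,-0.0015]
    - [0.03,0,0]
    - [0.025,0,0]
    - [0.015,0,0]
    - [0.0055,0,0]
  rotation:
    - [0,0,0]
    - [0,0,0]
    - [0,0,0]
    - [0,0,0]
    - [0,0,0]
  jaw: [0.085,0.085,0.085,0.085,0.085]

```text
clock: 12.9
position: [0.3835, -0.2713, 0.0093]
ee_rot: [[-0.001, -0.287, 0.958], [0.0, 0.958, 0.287], [-1.0, 0.0, -0.001]]
contact_force: [-0.4, 0.0, 0.6]
finger_gap: 0.994
```

step_arm:
  slide:
    - [0,0,0]
    - [0,0,0]
    - [0,0,0]
    - [0,0,0]
    - [0,0,0]
  rotation:
    - [0,0,0]
    - [0,0,0]
    - [0,0,0]
    - [0,0,0]
    - [0,0,0]
  jaw: [0.085,0.085,0.075,0.065,0.06]

```text
clock: 13.4
position: [0.3838, -0.2716, 0.0104]
ee_rot: [[0.001, -0.287, 0.958], [-0.0, 0.958, 0.287], [-1.0, -0.001, 0.001]]
contact_force: [-0.7, -1.0, 0.7]
finger_gap: 0.705
```

step_arm:
  slide:
    - [0,0,0]
    - [0,0,0]
    - [0,0,0]
    - [0,0,0]
    - [0,0,0]
  rotation:
    - [0,0,0]
    - [0,0,0]
    - [0,0,0]
    - [0,0,0]
    - [0,0,0]
  jaw: [0.056,0.052,0.048,0.045,0.035]

```text
clock: 13.9
position: [0.3837, -0.2716, 0.0104]
ee_rot: [[0.0, -0.287, 0.958], [-0.0, 0.958, 0.287], [-1.0, -0.0, 0.0]]
contact_force: [-0.4, 0.6, 6.1]
finger_gap: 0.61
```

step_arm:
  slide:
    - [0,0,0]
    - [0,0,0]
    - [0,0,0]
    - [-0.005,0,0]
    - [-0.01,0,0]
  rotation:
    - [0,0,0]
    - [0,0,0]
    - [0,0,0]
    - [0,0,0]
    - [0,0,0]
  jaw: [0.035,0.035,0.035,0.035,0.035]

```text
clock: 14.4
position: [0.3827, -0.2712, 0.0246]
ee_rot: [[-0.002, -0.287, 0.958], [0.001, 0.958, 0.287], [-1.0, 0.001, -0.002]]
contact_force: [-0.3, 0.5, 0.3]
finger_gap: 0.612
```

step_arm:
  slide:
    - [-0.02,0,0]
    - [-0.02,0,0]
    - [-0.02,0,0]
    - [-0.02,0,0]
    - [0,0,0]
  rotation:
    - [0,0,0]
    - [0,0,0]
    - [0,0,0]
    - [0,0,0]
    - [0,0,0]
  jaw: [0.035,0.035,0.035,0.035,0.035]

```text
clock: 14.9
position: [0.3853, -0.2721, 0.1079]
ee_rot: [[0.006, -0.287, 0.958], [-0.002, 0.958, 0.287], [-1.0, -0.004, 0.005]]
contact_force: [-0.1, 0.4, -0.1]
finger_gap: 0.607
```

Run:
```python
from m import *
goto([.5953,-.2782,.105])
d=cam('side'); cv2.imwrite('pics/s6.png',cv2.resize(d['image'][60:200,220:400,::-1],None,fx=4,fy=4))
```

```text
tool delta [ 0.0042 -0.0662  0.1994] at [ 0.3853 -0.2721  0.1079]
```

View pics/s6.png

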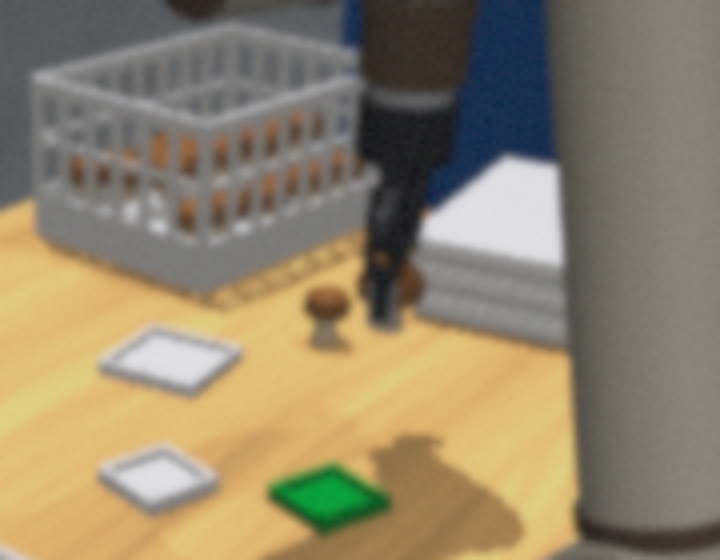

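Mushroom_l is held (crop 400,285), and mushroom_m (325,305) is undisturbed. Carrying it to tray_l.

step_arm:
  slide:
    - [0,-0.006,0.018]
    - [0,-0.0095,0.029]
    - [0,-0.0095,0.029]
    - [0,-0.0095,0.029]
    - [0,-0.0095,0.029]
  rotation:
    - [0,0,0]
    - [0,0,0]
    - [0,0,0]
    - [0,0,0]
    - [0,0,0]
  jaw: [0.035,0.035,0.035,0.035,0.035]

```text
clock: 15.45
position: [0.5247, -0.2748, 0.1035]
ee_rot: [[-0.003, -0.286, 0.958], [0.001, 0.958, 0.286], [-1.0, 0.002, -0.002]]
contact_force: [0.7, -0.8, -0.5]
finger_gap: 0.61
```

step_arm:
  slide:
    - [0,-0.0095,0.029]
    - [0,-0.0095,0.029]
    - [0,-0.0035,0.009]
    - [0,0,0]
    - [0,0,0]
  rotation:
    - [0,0,0]
    - [0,0,0]
    - [0,0,0]
    - [0,0,0]
    - [0,0,0]
  jaw: [0.035,0.035,0.035,0.035,0.035]

```text
clock: 15.95
position: [0.5935, -0.2772, 0.1037]
ee_rot: [[-0.003, -0.286, 0.958], [0.001, 0.958, 0.286], [-1.0, 0.002, -0.002]]
contact_force: [0.2, -0.0, -0.8]
finger_gap: 0.606
```

step_arm:
  slide:
    - [0,0,0]
    - [0,0,0]
    - [0,0,0]
    - [0,0,0]
    - [0,0,0]
  rotation:
    - [0,0,0]
    - [0,0,0]
    - [0,0,0]
    - [0,0,0]
    - [0,0,0]
  jaw: [0.035,0.035,0.035,0.035,0.035]

```text
clock: 16.45
position: [0.5949, -0.2775, 0.105]
ee_rot: [[0.0, -0.287, 0.958], [0.0, 0.958, 0.287], [-1.0, -0.0, 0.0]]
contact_force: [0.1, -0.4, -0.5]
finger_gap: 0.607
```

Run:
```python
from m import *
goto([.5953,-.2782,.019])
d=cam('side'); cv2.imwrite('pics/s7.png',cv2.resize(d['image'][60:200,200:360,::-1],None,fx=4,fy=4))
```

```text
tool delta [ 0.086  -0.0007  0.0001] at [ 0.5949 -0.2775  0.105 ]
```

View pics/s7.png

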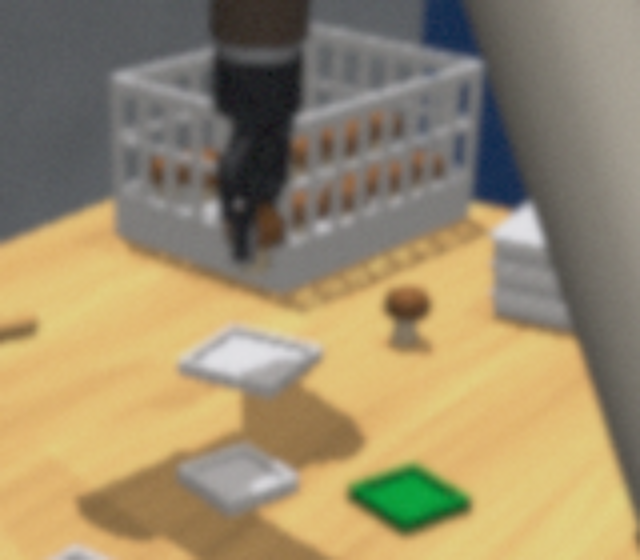

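Mushroom_l is still upright in the grip (crop 268,225), above tray_l. Lowering.

step_arm:
  slide:
    - [0.025,-0.0005,0]
    - [0.025,0,0]
    - [0.02,0,0]
    - [0.012,0,0]
    - [0.004,0,0]
  rotation:
    - [0,0,0]
    - [0,0,0]
    - [0,0,0]
    - [0,0,0]
    - [0,0,0]
  jaw: [0.035,0.035,0.035,0.035,0.035]

```text
clock: 17.0
position: [0.5945, -0.2778, 0.0173]
ee_rot: [[-0.002, -0.287, 0.958], [0.001, 0.958, 0.287], [-1.0, 0.001, -0.002]]
contact_force: [0.4, -0.8, -0.3]
finger_gap: 0.609
```

step_arm:
  slide:
    - [0,0,0]
    - [0,0,0]
    - [0.001,0,0]
    - [0.001,0,0]
    - [0,0,0]
  rotation:
    - [0,0,0]
    - [0,0,0]
    - [0,0,0]
    - [0,0,0]
    - [0,0,0]
  jaw: [0.035,0.035,0.035,0.035,0.035]

```text
clock: 17.5
position: [0.5953, -0.278, 0.0172]
ee_rot: [[0.001, -0.287, 0.958], [-0.0, 0.958, 0.287], [-1.0, -0.0, 0.0]]
contact_force: [0.6, -0.1, -0.5]
finger_gap: 0.607
```

Down 1 mm more, then release.

step_arm:
  slide:
    - [0.001,0,0]
    - [0,0,0]
    - [0,0,0]
    - [0,0,0]
    - [0,0,0]
  rotation:
    - [0,0,0]
    - [0,0,0]
    - [0,0,0]
    - [0,0,0]
    - [0,0,0]
  jaw: [0.035,0.035,0.035,0.035,0.035]

```text
clock: 18.0
position: [0.5955, -0.2781, 0.0165]
ee_rot: [[0.001, -0.287, 0.958], [-0.0, 0.958, 0.287], [-1.0, -0.0, 0.001]]
contact_force: [-0.9, 1.6, 4.9]
finger_gap: 0.61
```

step_arm:
  slide:
    - [0,0,0]
    - [0,0,0]
    - [0,0,0]
    - [0,0,0]
    - [0,0,0]
  rotation:
    - [0,0,0]
    - [0,0,0]
    - [0,0,0]
    - [0,0,0]
    - [0,0,0]
  jaw: [0.052,0.056,0.06,0.07,0.085]

```text
clock: 18.5
position: [0.595, -0.278, 0.0153]
ee_rot: [[-0.001, -0.287, 0.958], [0.0, 0.958, 0.287], [-1.0, 0.0, -0.001]]
contact_force: [0.5, -0.4, -0.8]
finger_gap: 0.964
```

step_arm:
  slide:
    - [0,0,0]
    - [0,0,0]
    - [0,0,0]
    - [-0.02,0,0]
    - [-0.03,0,0]
  rotation:
    - [0,0,0]
    - [0,0,0]
    - [0,0,0]
    - [0,0,0]
    - [0,0,0]
  jaw: [0.085,0.085,0.085,0.085,0.085]

```text
clock: 19.0
position: [0.5936, -0.2775, 0.0641]
ee_rot: [[-0.005, -0.286, 0.958], [0.001, 0.958, 0.286], [-1.0, 0.003, -0.005]]
contact_force: [-0.6, 0.0, 0.2]
finger_gap: 0.996
```

step_arm:
  slide:
    - [-0.03,0,0]
    - [-0.02,0,0]
    - [0,0,0]
    - [0,0,0]
    - [0,0,0]
  rotation:
    - [0,0,0]
    - [0,0,0]
    - [0,0,0]
    - [0,0,0]
    - [0,0,0]
  jaw: [0.085,0.085,0.085,0.085,0.085]

```text
clock: 19.5
position: [0.5943, -0.2777, 0.1143]
ee_rot: [[-0.003, -0.286, 0.958], [0.001, 0.958, 0.286], [-1.0, 0.002, -0.002]]
contact_force: [0.2, 0.0, -0.7]
finger_gap: 0.996
```

Run:
```python
from m import *
goto([.5166,-.413,.012])
d=cam('side'); cv2.imwrite('pics/s8.png',cv2.resize(d['image'][60:200,200:360,::-1],None,fx=4,fy=4))
```

```text
tool delta [ 0.1024 -0.1076 -0.113 ] at [ 0.5943 -0.2777  0.1143]
```

View pics/s8.png

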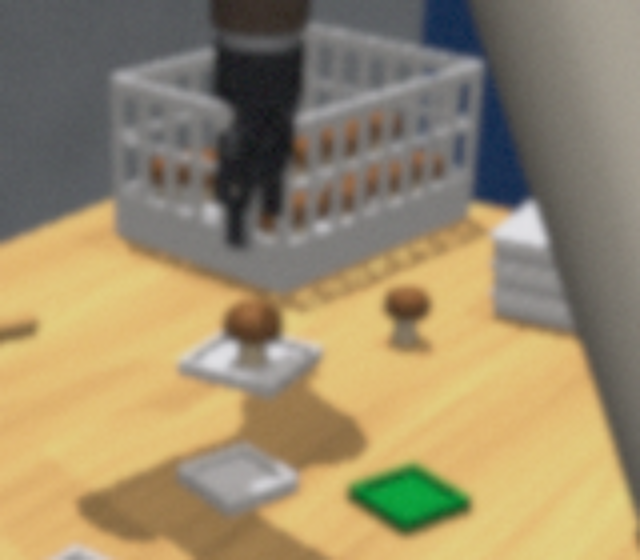

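mushroom_l is upright in tray_l (crop 252,330). Before mushroom_m I check the clearance to the stack and basket.

Run:
```python
from m import *
d=load('top0.npz'); P=pts(d); q=P[(P[...,2]>.012)&(d['depth']>0)]; r=q[:,:2]-[.5166,-.413]
a=r@[-.2866,.958]; b=r@[.958,.2866]
k=(abs(b)<.06)&(abs(a)<.16)&(np.hypot(a,b)>.03); print(k.sum(), np.c_[a,b,q[:,2]][k][np.argsort(abs(a[k]))][:8].round(3))
for lo in range(-160,160,20):
  kk=k&(a*1000>=lo)&(a*1000<lo+20)
  if kk.any(): print(lo,kk.sum(),q[kk,2].max().round(3),b[kk].min().round(3))
```

```text
31 [[-0.088 -0.06   0.049]
 [-0.089 -0.058  0.053]
 [-0.089 -0.058  0.049]
 [-0.09  -0.059  0.081]
 [-0.091 -0.059  0.054]
 [-0.092 -0.06   0.081]
 [-0.092 -0.057  0.078]
 [-0.093 -0.056  0.073]]
-140 1 0.078 -0.06
-120 11 0.083 -0.06
-100 19 0.081 -0.06
```

step_arm:
  slide:
    - [0,-0.022,-0.0225]
    - [0,-0.022,-0.0225]
    - [0,-0.022,-0.0225]
    - [0,-0.022,-0.0225]
    - [0,-0.0196,-0.024]
  rotation:
    - [0,0,0]
    - [0,0,0]
    - [0,0,0]
    - [0,0,0]
    - [0,0,0]
  jaw: [0.085,0.085,0.085,0.085,0.085]

```text
clock: 20.05
position: [0.5158, -0.4146, 0.1142]
ee_rot: [[-0.002, -0.287, 0.958], [0.001, 0.958, 0.287], [-1.0, 0.002, -0.002]]
contact_force: [-0.0, 0.6, 0.2]
finger_gap: 0.996
```

step_arm:
  slide:
    - [0,0,0]
    - [0,0,0]
    - [0,0,0]
    - [0,0,0]
    - [0,0,0]
  rotation:
    - [0,0,0]
    - [0,0,0]
    - [0,0,0]
    - [0,0,0]
    - [0,0,0]
  jaw: [0.085,0.08,0.075,0.07,0.07]

```text
clock: 20.55
position: [0.5175, -0.4129, 0.1157]
ee_rot: [[-0.0, -0.288, 0.958], [0.0, 0.958, 0.288], [-1.0, 0.0, -0.0]]
contact_force: [-0.3, -1.2, 0.4]
finger_gap: 0.823
```

Run:
```python
from m import *
goto([.5166,-.413,.012])
d=cam('side'); cv2.imwrite('pics/s9.png',cv2.resize(d['image'][60:200,200:360,::-1],None,fx=4,fy=4))
```

```text
tool delta [ 0.1037  0.0002 -0.0009] at [ 0.5175 -0.4129  0.1157]
```

View pics/s9.png

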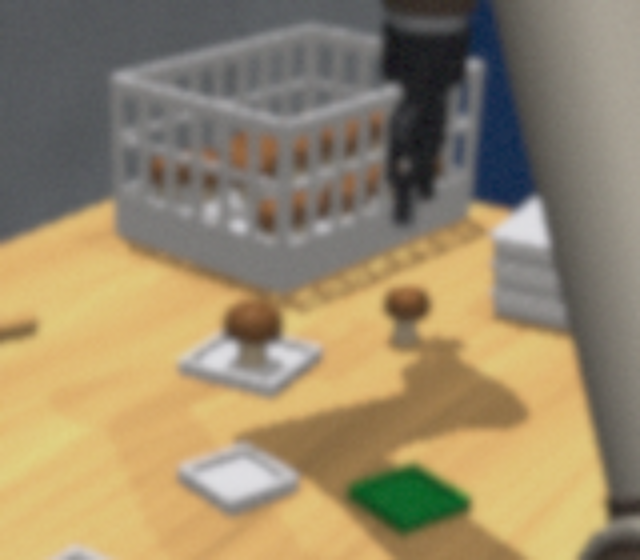

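The gripper is above mushroom_m (crop 406,300). The stack is 88 mm away and the fingers reach about 50 mm, so it is clear. Descending.

step_arm:
  slide:
    - [0.03,0,-0.0005]
    - [0.03,0,0]
    - [0.025,0,0]
    - [0.015,0,0]
    - [0.004,0,0]
  rotation:
    - [0,0,0]
    - [0,0,0]
    - [0,0,0]
    - [0,0,0]
    - [0,0,0]
  jaw: [0.07,0.07,0.07,0.07,0.07]

```text
clock: 21.1
position: [0.5157, -0.4132, 0.0099]
ee_rot: [[-0.003, -0.287, 0.958], [0.002, 0.958, 0.287], [-1.0, 0.002, -0.002]]
contact_force: [-0.1, -0.3, 0.6]
finger_gap: 0.817
```

step_arm:
  slide:
    - [0,0,0]
    - [0,0,0]
    - [0,0,0]
    - [0,0,0]
    - [0,0,0]
  rotation:
    - [0,0,0]
    - [0,0,0]
    - [0,0,0]
    - [0,0,0]
    - [0,0,0]
  jaw: [0.07,0.065,0.06,0.055,0.05]

```text
clock: 21.6
position: [0.5167, -0.4141, 0.0126]
ee_rot: [[0.001, -0.287, 0.958], [-0.001, 0.958, 0.287], [-1.0, -0.001, 0.001]]
contact_force: [0.0, -0.6, -1.4]
finger_gap: 0.585
```

step_arm:
  slide:
    - [0,0,0]
    - [0,0,0]
    - [0,0,0]
    - [0,0,0]
    - [0,0,0]
  rotation:
    - [0,0,0]
    - [0,0,0]
    - [0,0,0]
    - [0,0,0]
    - [0,0,0]
  jaw: [0.046,0.042,0.038,0.032,0.025]

```text
clock: 22.1
position: [0.5167, -0.4141, 0.0125]
ee_rot: [[0.001, -0.287, 0.958], [-0.001, 0.958, 0.287], [-1.0, -0.001, 0.001]]
contact_force: [-0.1, -0.1, 4.9]
finger_gap: 0.495
```

step_arm:
  slide:
    - [0,0,0]
    - [0,0,0]
    - [0,0,0]
    - [-0.005,0,0]
    - [-0.01,0,0]
  rotation:
    - [0,0,0]
    - [0,0,0]
    - [0,0,0]
    - [0,0,0]
    - [0,0,0]
  jaw: [0.025,0.025,0.025,0.025,0.025]

```text
clock: 22.6
position: [0.5154, -0.4133, 0.0257]
ee_rot: [[-0.003, -0.286, 0.958], [0.002, 0.958, 0.286], [-1.0, 0.003, -0.002]]
contact_force: [-0.4, 0.0, -0.5]
finger_gap: 0.497
```

step_arm:
  slide:
    - [-0.02,0,0]
    - [-0.03,0,0]
    - [-0.03,0,0]
    - [-0.02,0,0]
    - [0,0,0]
  rotation:
    - [0,0,0]
    - [0,0,0]
    - [0,0,0]
    - [0,0,0]
    - [0,0,0]
  jaw: [0.025,0.025,0.025,0.025,0.025]

```text
clock: 23.1
position: [0.5182, -0.415, 0.1311]
ee_rot: [[0.007, -0.287, 0.958], [-0.004, 0.958, 0.287], [-1.0, -0.006, 0.005]]
contact_force: [-0.4, -0.2, -0.2]
finger_gap: 0.495
```

Run:
```python
from m import *
goto([.4682,.1063,.125])
d=cam('side'); cv2.imwrite('pics/s10.png',cv2.resize(d['image'][60:200,200:360,::-1],None,fx=4,fy=4))
```

```text
tool delta [0.0037 0.5138 0.1018] at [ 0.5182 -0.415   0.1311]
```

View pics/s10.png

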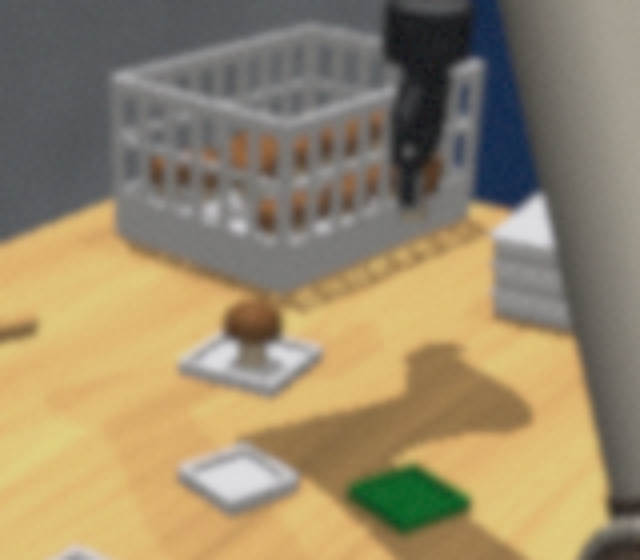

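Mushroom_m is held (crop 428,175). Carrying it to tray_m.

step_arm:
  slide:
    - [0,0.02,0.004]
    - [0,0.0375,0.0075]
    - [0,0.0375,0.0075]
    - [0,0.0375,0.0075]
    - [0,0.0375,0.0075]
  rotation:
    - [0,0,0]
    - [0,0,0]
    - [0,0,0]
    - [0,0,0]
    - [0,0,0]
  jaw: [0.025,0.025,0.025,0.025,0.025]

```text
clock: 23.65
position: [0.4988, -0.2396, 0.1252]
ee_rot: [[-0.003, -0.286, 0.958], [0.001, 0.958, 0.286], [-1.0, 0.002, -0.003]]
contact_force: [0.4, 0.3, -0.1]
finger_gap: 0.491
```

step_arm:
  slide:
    - [0,0.0375,0.0075]
    - [0,0.0375,0.0075]
    - [0,0.0375,0.0075]
    - [0,0.0375,0.0075]
    - [0,0.0375,0.0075]
  rotation:
    - [0,0,0]
    - [0,0,0]
    - [0,0,0]
    - [0,0,0]
    - [0,0,0]
  jaw: [0.025,0.025,0.025,0.025,0.025]

```text
clock: 24.15
position: [0.481, -0.0496, 0.1256]
ee_rot: [[-0.003, -0.286, 0.958], [-0.0, 0.958, 0.286], [-1.0, 0.001, -0.003]]
contact_force: [-0.3, 0.1, 0.0]
finger_gap: 0.495
```

step_arm:
  slide:
    - [0,0.0375,0.0075]
    - [0,0.0375,0.0075]
    - [0,0.0375,0.0075]
    - [0,0.0375,0.0075]
    - [0,0.0255,0.0015]
  rotation:
    - [0,0,0]
    - [0,0,0]
    - [0,0,0]
    - [0,0,0]
    - [0,0,0]
  jaw: [0.025,0.025,0.025,0.025,0.025]

```text
clock: 24.65
position: [0.4614, 0.1281, 0.1257]
ee_rot: [[-0.002, -0.288, 0.958], [-0.001, 0.958, 0.288], [-1.0, -0.0, -0.002]]
contact_force: [-0.0, -0.2, 0.4]
finger_gap: 0.499
```

step_arm:
  slide:
    - [0,0,0]
    - [0,0,0]
    - [0,0,0]
    - [0,0,0]
    - [0,0,0]
  rotation:
    - [0,0,0]
    - [0,0,0]
    - [0,0,0]
    - [0,0,0]
    - [0,0,0]
  jaw: [0.025,0.025,0.025,0.025,0.025]

```text
clock: 25.15
position: [0.4623, 0.1254, 0.1267]
ee_rot: [[-0.0, -0.285, 0.958], [-0.0, 0.958, 0.285], [-1.0, -0.0, -0.0]]
contact_force: [0.3, 0.6, 0.9]
finger_gap: 0.491
```

Run:
```python
from m import *
goto([.4682,.1063,.0195])
d=cam('side'); cv2.imwrite('pics/s11.png',cv2.resize(d['image'][100:260,120:320,::-1],None,fx=3.5,fy=3.5))
```

```text
tool delta [ 0.1072 -0.02    0.0003] at [0.4623 0.1254 0.1267]
```

View pics/s11.png

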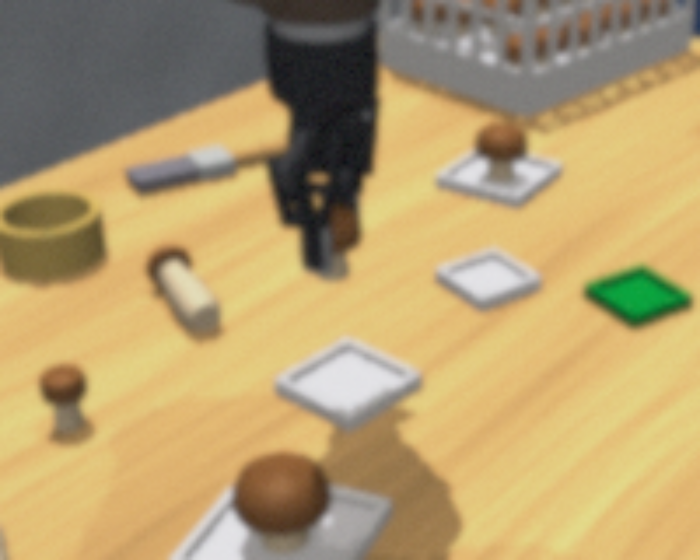

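The mushroom hangs upright (crop 340,225) but is 20 mm too far along y, from a slip in my sum. Correcting, then lowering.

step_arm:
  slide:
    - [0,-0.01,0]
    - [0,-0.01,0.0005]
    - [0,0,0]
    - [0,0,0]
    - [0,0,0]
  rotation:
    - [0,0,0]
    - [0,0,0]
    - [0,0,0]
    - [0,0,0]
    - [0,0,0]
  jaw: [0.025,0.025,0.025,0.025,0.025]

```text
clock: 25.7
position: [0.4685, 0.1071, 0.1268]
ee_rot: [[0.0, -0.286, 0.958], [0.0, 0.958, 0.286], [-1.0, 0.0, 0.0]]
contact_force: [0.0, 0.3, 0.4]
finger_gap: 0.491
```

step_arm:
  slide:
    - [0.03,0,0]
    - [0.03,0,0]
    - [0.025,0,0]
    - [0.014,0,0]
    - [0.006,0,0]
  rotation:
    - [0,0,0]
    - [0,0,0]
    - [0,0,0]
    - [0,0,0]
    - [0,0,0]
  jaw: [0.025,0.025,0.025,0.025,0.025]

```text
clock: 26.2
position: [0.4677, 0.107, 0.0204]
ee_rot: [[-0.003, -0.287, 0.958], [-0.002, 0.958, 0.287], [-1.0, -0.001, -0.003]]
contact_force: [-0.2, -0.6, -0.5]
finger_gap: 0.488
```

step_arm:
  slide:
    - [0,0,0]
    - [0,0,0]
    - [0,0,0]
    - [0,0,0]
    - [0,0,0]
  rotation:
    - [0,0,0]
    - [0,0,0]
    - [0,0,0]
    - [0,0,0]
    - [0,0,0]
  jaw: [0.025,0.025,0.025,0.025,0.025]

```text
clock: 26.7
position: [0.4687, 0.1074, 0.0224]
ee_rot: [[0.001, -0.287, 0.958], [0.001, 0.958, 0.287], [-1.0, 0.0, 0.001]]
contact_force: [0.3, 0.4, -0.3]
finger_gap: 0.491
```

Run:
```python
from m import *
goto([.4682,.1063,.0185])
```

```text
tool delta [ 0.0039 -0.0009 -0.0008] at [0.4687 0.1074 0.0224]
```

step_arm:
  slide:
    - [0.001,-0.001,-0.001]
    - [0.001,0,0]
    - [0.001,0,0]
    - [0.001,0,0]
    - [0,0,0]
  rotation:
    - [0,0,0]
    - [0,0,0]
    - [0,0,0]
    - [0,0,0]
    - [0,0,0]
  jaw: [0.025,0.025,0.025,0.025,0.025]

```text
clock: 27.2
position: [0.4679, 0.106, 0.0184]
ee_rot: [[0.0, -0.287, 0.958], [-0.0, 0.958, 0.287], [-1.0, -0.0, -0.0]]
contact_force: [-2.4, -0.1, 6.7]
finger_gap: 0.493
```

step_arm:
  slide:
    - [0,0,0]
    - [0,0,0]
    - [0,0,0]
    - [0,0,0]
    - [0,0,0]
  rotation:
    - [0,0,0]
    - [0,0,0]
    - [0,0,0]
    - [0,0,0]
    - [0,0,0]
  jaw: [0.025,0.025,0.042,0.046,0.05]

```text
clock: 27.7
position: [0.4678, 0.106, 0.0177]
ee_rot: [[0.0, -0.287, 0.958], [0.0, 0.958, 0.287], [-1.0, 0.0, 0.0]]
contact_force: [0.2, 0.4, 0.5]
finger_gap: 0.586
```

step_arm:
  slide:
    - [0,0,0]
    - [0,0,0]
    - [0,0,0]
    - [-0.02,0,0]
    - [-0.03,0,0]
  rotation:
    - [0,0,0]
    - [0,0,0]
    - [0,0,0]
    - [0,0,0]
    - [0,0,0]
  jaw: [0.06,0.07,0.07,0.07,0.07]

```text
clock: 28.2
position: [0.4664, 0.1053, 0.0668]
ee_rot: [[-0.004, -0.286, 0.958], [-0.003, 0.958, 0.286], [-1.0, -0.001, -0.005]]
contact_force: [0.3, 0.3, -0.0]
finger_gap: 0.821
```

step_arm:
  slide:
    - [-0.03,0,0]
    - [-0.025,0,0]
    - [0,0,0]
    - [0,0,0]
    - [0,0,0]
  rotation:
    - [0,0,0]
    - [0,0,0]
    - [0,0,0]
    - [0,0,0]
    - [0,0,0]
  jaw: [0.07,0.07,0.07,0.07,0.07]

```text
clock: 28.7
position: [0.467, 0.1056, 0.1218]
ee_rot: [[-0.002, -0.286, 0.958], [-0.001, 0.958, 0.286], [-1.0, -0.0, -0.002]]
contact_force: [0.4, 0.1, 0.0]
finger_gap: 0.819
```

Run:
```python
from m import *
goto([.6055,.2676,.0135])
d=cam('side'); cv2.imwrite('pics/s12.png',cv2.resize(d['image'][100:260,120:320,::-1],None,fx=3.5,fy=3.5))
```

```text
tool delta [0.1079 0.1156 0.1793] at [0.467  0.1056 0.1218]
```

View pics/s12.png

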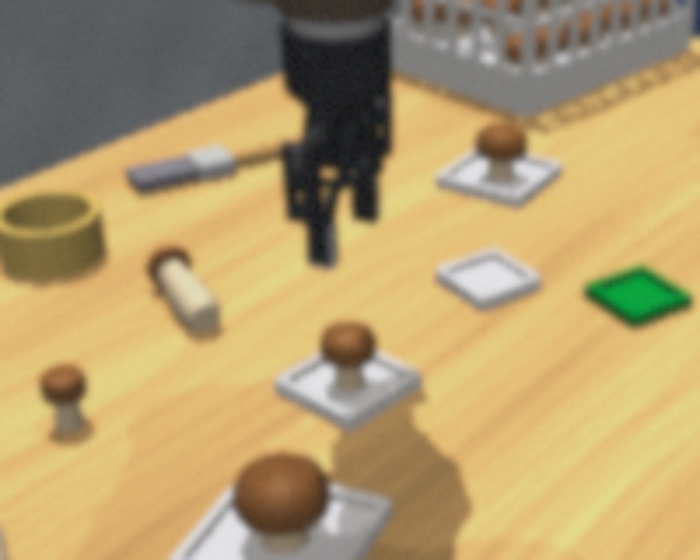

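mushroom_m is upright and centred in tray_m (crop 348,350). Next is mushroom_s.

step_arm:
  slide:
    - [0,0.019,0.03]
    - [0,0.019,0.03]
    - [0,0.019,0.03]
    - [0,0.019,0.03]
    - [0,0.019,0.03]
  rotation:
    - [0,0,0]
    - [0,0,0]
    - [0,0,0]
    - [0,0,0]
    - [0,0,0]
  jaw: [0.07,0.07,0.07,0.07,0.07]

```text
clock: 29.25
position: [0.5845, 0.2407, 0.1211]
ee_rot: [[-0.003, -0.287, 0.958], [-0.002, 0.958, 0.287], [-1.0, -0.001, -0.003]]
contact_force: [0.1, 0.3, -0.7]
finger_gap: 0.819
```

step_arm:
  slide:
    - [0,0.02,0.028]
    - [0,0,0]
    - [0,0,0]
    - [0,0,0]
    - [0,0,0]
  rotation:
    - [0,0,0]
    - [0,0,0]
    - [0,0,0]
    - [0,0,0]
    - [0,0,0]
  jaw: [0.07,0.07,0.07,0.07,0.07]

```text
clock: 29.75
position: [0.6047, 0.2663, 0.1226]
ee_rot: [[-0.001, -0.286, 0.958], [-0.001, 0.958, 0.286], [-1.0, -0.0, -0.001]]
contact_force: [0.0, 0.3, 0.6]
finger_gap: 0.826
```

Run:
```python
from m import *
goto([.6055,.2676,.0135])
d=cam('side'); cv2.imwrite('pics/s13.png',cv2.resize(d['image'][100:260,60:260,::-1],None,fx=3.5,fy=3.5))
```

```text
tool delta [0.1091 0.0011 0.0013] at [0.6047 0.2663 0.1226]
```

View pics/s13.png

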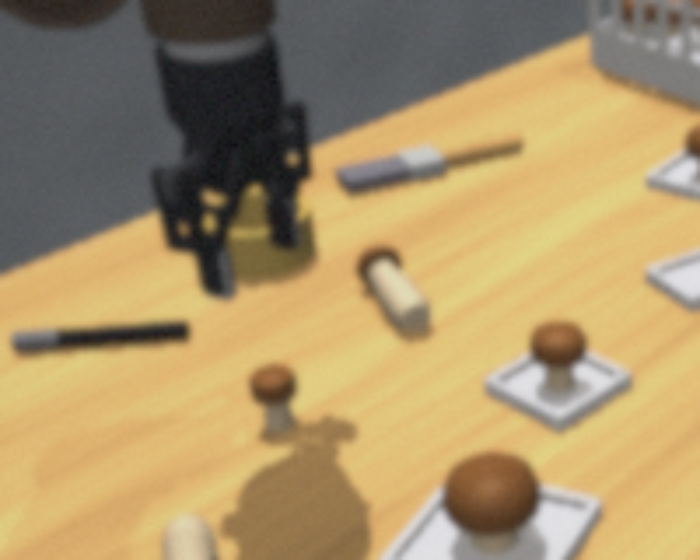

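The gripper is above mushroom_s (crop 273,390), jaws either side. Descending and gripping.

step_arm:
  slide:
    - [0.03,0.001,0.001]
    - [0.03,0,0]
    - [0.028,0,0]
    - [0.016,0,0]
    - [0.005,0,0]
  rotation:
    - [0,0,0]
    - [0,0,0]
    - [0,0,0]
    - [0,0,0]
    - [0,0,0]
  jaw: [0.07,0.07,0.07,0.07,0.07]

```text
clock: 30.3
position: [0.6046, 0.2671, 0.0119]
ee_rot: [[-0.003, -0.286, 0.958], [-0.002, 0.958, 0.286], [-1.0, -0.001, -0.004]]
contact_force: [-0.3, -0.8, -0.2]
finger_gap: 0.823
```

step_arm:
  slide:
    - [0,0,0]
    - [0,0,0]
    - [0,0,0]
    - [0,0,0]
    - [0,0,0]
  rotation:
    - [0,0,0]
    - [0,0,0]
    - [0,0,0]
    - [0,0,0]
    - [0,0,0]
  jaw: [0.07,0.06,0.05,0.045,0.04]

```text
clock: 30.8
position: [0.6063, 0.2687, 0.0146]
ee_rot: [[0.001, -0.287, 0.958], [0.001, 0.958, 0.287], [-1.0, 0.0, 0.001]]
contact_force: [1.4, 0.7, 1.1]
finger_gap: 0.466
```

step_arm:
  slide:
    - [0,0,0]
    - [0,0,0]
    - [0,0,0]
    - [0,0,0]
    - [0,0,0]
  rotation:
    - [0,0,0]
    - [0,0,0]
    - [0,0,0]
    - [0,0,0]
    - [0,0,0]
  jaw: [0.036,0.032,0.028,0.022,0.015]

```text
clock: 31.3
position: [0.6063, 0.2685, 0.0144]
ee_rot: [[0.001, -0.287, 0.958], [0.0, 0.958, 0.287], [-1.0, -0.0, 0.001]]
contact_force: [-1.1, -0.7, 4.5]
finger_gap: 0.372
```

step_arm:
  slide:
    - [0,0,0]
    - [0,0,0]
    - [0,0,0]
    - [-0.005,0,0]
    - [-0.01,0,0]
  rotation:
    - [0,0,0]
    - [0,0,0]
    - [0,0,0]
    - [0,0,0]
    - [0,0,0]
  jaw: [0.015,0.015,0.015,0.015,0.015]

```text
clock: 31.8
position: [0.6049, 0.2679, 0.0276]
ee_rot: [[-0.003, -0.286, 0.958], [-0.002, 0.958, 0.286], [-1.0, -0.001, -0.003]]
contact_force: [-0.2, -0.7, -0.4]
finger_gap: 0.373
```

step_arm:
  slide:
    - [-0.02,0,0]
    - [-0.03,0,0]
    - [-0.03,0,0]
    - [-0.02,0,0]
    - [0,0,0]
  rotation:
    - [0,0,0]
    - [0,0,0]
    - [0,0,0]
    - [0,0,0]
    - [0,0,0]
  jaw: [0.015,0.015,0.015,0.015,0.015]

```text
clock: 32.3
position: [0.6078, 0.2697, 0.1331]
ee_rot: [[0.007, -0.287, 0.958], [0.004, 0.958, 0.287], [-1.0, 0.002, 0.008]]
contact_force: [0.0, -0.1, 0.1]
finger_gap: 0.372
```

Run:
```python
from m import *
d=cam('side'); cv2.imwrite('pics/s14.png',cv2.resize(d['image'][100:260,60:260,::-1],None,fx=3.5,fy=3.5))
goto([.4785,-.0932,.125])
```

```text
tool delta [ 0.0044 -0.3103 -0.2265] at [0.6065 0.269  0.1307]
```

View pics/s14.png

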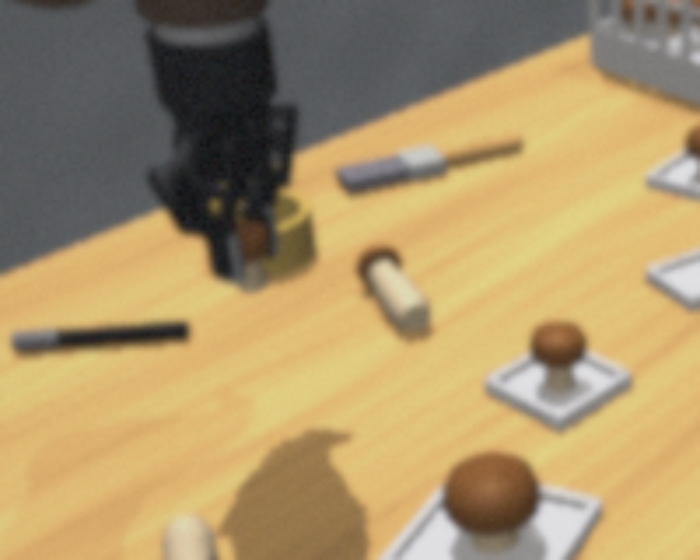

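Mushroom_s is held upright (crop 252,245). Carrying it to tray_s, the white one at top-view (290,181), not the green.

step_arm:
  slide:
    - [0,-0.02,-0.015]
    - [0,-0.031,-0.0228]
    - [0,-0.031,-0.0228]
    - [0,-0.031,-0.0228]
    - [0,-0.031,-0.0228]
  rotation:
    - [0,0,0]
    - [0,0,0]
    - [0,0,0]
    - [0,0,0]
    - [0,0,0]
  jaw: [0.015,0.015,0.015,0.015,0.015]

```text
clock: 32.85
position: [0.5438, 0.0984, 0.1272]
ee_rot: [[-0.003, -0.287, 0.958], [-0.001, 0.958, 0.287], [-1.0, -0.0, -0.003]]
contact_force: [-0.1, -1.2, -0.2]
finger_gap: 0.368
```

step_arm:
  slide:
    - [0,-0.031,-0.0228]
    - [0,-0.031,-0.0228]
    - [0,-0.031,-0.0228]
    - [0,-0.031,-0.0228]
    - [0,-0.031,-0.0228]
  rotation:
    - [0,0,0]
    - [0,0,0]
    - [0,0,0]
    - [0,0,0]
    - [0,0,0]
  jaw: [0.015,0.015,0.015,0.015,0.015]

```text
clock: 33.35
position: [0.4789, -0.0824, 0.1276]
ee_rot: [[-0.003, -0.287, 0.958], [0.0, 0.958, 0.287], [-1.0, 0.001, -0.003]]
contact_force: [0.2, -0.0, -0.1]
finger_gap: 0.371
```

step_arm:
  slide:
    - [0,-0.011,-0.0065]
    - [0,0,0]
    - [0,0,0]
    - [0,0,0]
    - [0,0,0]
  rotation:
    - [0,0,0]
    - [0,0,0]
    - [0,0,0]
    - [0,0,0]
    - [0,0,0]
  jaw: [0.015,0.015,0.015,0.015,0.015]

```text
clock: 33.85
position: [0.4781, -0.0926, 0.1286]
ee_rot: [[-0.0, -0.288, 0.958], [0.0, 0.958, 0.288], [-1.0, 0.0, -0.0]]
contact_force: [0.5, 0.5, 0.5]
finger_gap: 0.372
```

step_arm:
  slide:
    - [0,0,0]
    - [0,0,0]
    - [0,0,0]
    - [0,0,0]
    - [0,0,0]
  rotation:
    - [0,0,0]
    - [0,0,0]
    - [0,0,0]
    - [0,0,0]
    - [0,0,0]
  jaw: [0.015,0.015,0.015,0.015,0.015]

```text
clock: 34.35
position: [0.4777, -0.0935, 0.1288]
ee_rot: [[-0.0, -0.287, 0.958], [0.0, 0.958, 0.287], [-1.0, 0.0, -0.0]]
contact_force: [-0.0, 0.1, 0.3]
finger_gap: 0.373
```

Run:
```python
from m import *
d=cam('side'); cv2.imwrite('pics/s15.png',cv2.resize(d['image'][80:240,160:360,::-1],None,fx=3.5,fy=3.5))
goto([.4785,-.0932,.0205])
```

```text
tool delta [1.083e-01 1.000e-04 9.000e-04] at [ 0.4777 -0.0935  0.1288]
```

View pics/s15.png

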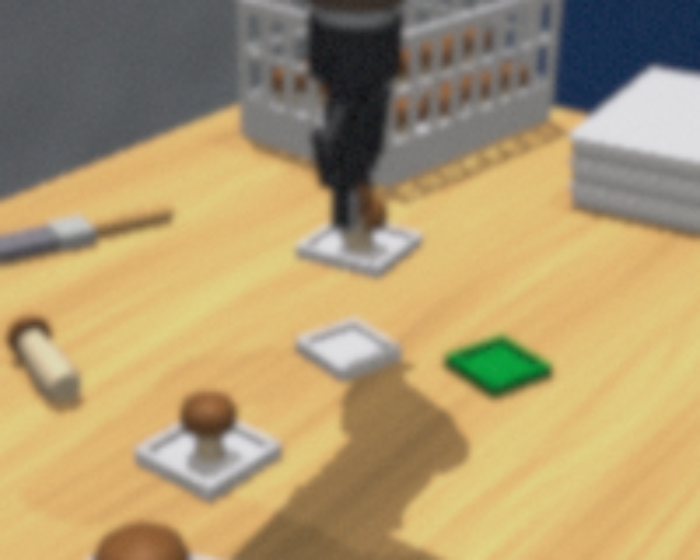

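The gripper is over tray_s (crop 347,348). It overlaps mushroom_l behind it in this view, but the jaw gap is still 0.37, so mushroom_s is held. Lowering.

step_arm:
  slide:
    - [0.03,0,0.001]
    - [0.03,0,0]
    - [0.026,0,0]
    - [0.014,0,0]
    - [0.006,0,0]
  rotation:
    - [0,0,0]
    - [0,0,0]
    - [0,0,0]
    - [0,0,0]
    - [0,0,0]
  jaw: [0.015,0.015,0.015,0.015,0.015]

```text
clock: 34.9
position: [0.4777, -0.0934, 0.0213]
ee_rot: [[-0.003, -0.287, 0.958], [-0.0, 0.958, 0.287], [-1.0, 0.001, -0.003]]
contact_force: [0.7, -0.0, -0.6]
finger_gap: 0.372
```

step_arm:
  slide:
    - [0,0,0]
    - [0,0,0]
    - [0.001,0,0]
    - [0.001,0,0]
    - [0,0,0]
  rotation:
    - [0,0,0]
    - [0,0,0]
    - [0,0,0]
    - [0,0,0]
    - [0,0,0]
  jaw: [0.015,0.015,0.015,0.015,0.015]

```text
clock: 35.4
position: [0.4789, -0.0932, 0.0212]
ee_rot: [[0.001, -0.287, 0.958], [0.0, 0.958, 0.287], [-1.0, -0.0, 0.001]]
contact_force: [0.6, -0.8, -0.4]
finger_gap: 0.372
```

Run:
```python
from m import *
goto([.4785,-.0932,.0205]); print(readout.get_state()['contact_force'].round(1))
```

```text
tool delta [ 0.0007  0.0001 -0.0004] at [ 0.4789 -0.0932  0.0212]
[ 0.6 -0.8 -0.4]
```

step_arm:
  slide:
    - [0.001,0,0]
    - [0,0,0]
    - [0,0,0]
    - [0,0,0]
    - [0,0,0]
  rotation:
    - [0,0,0]
    - [0,0,0]
    - [0,0,0]
    - [0,0,0]
    - [0,0,0]
  jaw: [0.015,0.015,0.015,0.015,0.015]

```text
clock: 35.9
position: [0.4791, -0.0932, 0.0203]
ee_rot: [[0.001, -0.287, 0.958], [-0.0, 0.958, 0.287], [-1.0, -0.0, 0.001]]
contact_force: [-0.8, -0.5, 5.4]
finger_gap: 0.37
```

step_arm:
  slide:
    - [0,0,0]
    - [0,0,0]
    - [0,0,0]
    - [0,0,0]
    - [0,0,0]
  rotation:
    - [0,0,0]
    - [0,0,0]
    - [0,0,0]
    - [0,0,0]
    - [0,0,0]
  jaw: [0.031,0.035,0.04,0.05,0.06]

```text
clock: 36.4
position: [0.4785, -0.0933, 0.0196]
ee_rot: [[-0.001, -0.287, 0.958], [-0.0, 0.958, 0.287], [-1.0, 0.0, -0.001]]
contact_force: [-0.3, 0.4, 0.8]
finger_gap: 0.7
```

step_arm:
  slide:
    - [0,0,0]
    - [0,0,0]
    - [0,0,0]
    - [-0.02,0,0]
    - [-0.03,0,0]
  rotation:
    - [0,0,0]
    - [0,0,0]
    - [0,0,0]
    - [0,0,0]
    - [0,0,0]
  jaw: [0.06,0.06,0.06,0.06,0.06]

```text
clock: 36.9
position: [0.4771, -0.0934, 0.0688]
ee_rot: [[-0.005, -0.286, 0.958], [-0.0, 0.958, 0.286], [-1.0, 0.001, -0.005]]
contact_force: [1.5, 0.5, 0.4]
finger_gap: 0.703
```

step_arm:
  slide:
    - [-0.04,0,0]
    - [-0.04,0,0]
    - [-0.04,0,0]
    - [-0.02,0,0]
    - [0,0,0]
  rotation:
    - [0,0,0]
    - [0,0,0]
    - [0,0,0]
    - [0,0,0]
    - [0,0,0]
  jaw: [0.06,0.06,0.06,0.06,0.06]

```text
clock: 37.4
position: [0.4805, -0.0932, 0.2135]
ee_rot: [[0.008, -0.287, 0.958], [0.0, 0.958, 0.287], [-1.0, -0.002, 0.008]]
contact_force: [0.2, 0.1, 0.5]
finger_gap: 0.706
```

step_arm:
  slide:
    - [0,-0.03,0]
    - [0,-0.04,0]
    - [0,-0.04,0]
    - [0,-0.04,0]
    - [0,-0.04,0]
  rotation:
    - [0,0,0]
    - [0,0,0]
    - [0,0,0]
    - [0,0,0]
    - [0,0,0]
  jaw: [0.06,0.06,0.06,0.06,0.06]

```text
clock: 37.9
position: [0.5327, -0.2765, 0.2081]
ee_rot: [[-0.003, -0.287, 0.958], [0.001, 0.958, 0.287], [-1.0, 0.002, -0.002]]
contact_force: [1.0, 0.2, 0.0]
finger_gap: 0.701
```

step_arm:
  slide:
    - [0,-0.03,-0.025]
    - [0,-0.03,-0.025]
    - [0,-0.03,-0.025]
    - [0,-0.03,-0.025]
    - [0,-0.03,-0.025]
  rotation:
    - [0,0,0]
    - [0,0,0]
    - [0,0,0]
    - [0,0,0]
    - [0,0,0]
  jaw: [0.06,0.06,0.06,0.06,0.06]

```text
clock: 38.4
position: [0.455, -0.4557, 0.2079]
ee_rot: [[-0.002, -0.287, 0.958], [0.002, 0.958, 0.287], [-1.0, 0.003, -0.002]]
contact_force: [1.1, 0.3, -0.1]
finger_gap: 0.706
```

step_arm:
  slide:
    - [0,-0.03,-0.025]
    - [0,-0.03,-0.025]
    - [0,0,0]
    - [0,0,0]
    - [0,0,0]
  rotation:
    - [0,0,0]
    - [0,0,0]
    - [0,0,0]
    - [0,0,0]
    - [0,0,0]
  jaw: [0.06,0.06,0.06,0.06,0.06]

```text
clock: 38.9
position: [0.4257, -0.5257, 0.2087]
ee_rot: [[-0.001, -0.287, 0.958], [0.001, 0.958, 0.287], [-1.0, 0.002, -0.001]]
contact_force: [0.4, -0.9, 0.1]
finger_gap: 0.704
```

Run:
```python
from m import *
t=cam('top'); s=cam('side'); cv2.imwrite('pics/t16.png',t['image'][...,::-1]); cv2.imwrite('pics/s16.png',s['image'][...,::-1])
T={'xl':(.3824,.2719),'l':(.5953,-.2782),'m':(.4682,.1063),'s':(.4785,-.0932)}; H={'xl':.066,'l':.062,'m':.058,'s':.054}
for k,c in T.items():
    A=[];
    for d in (t,s):
        P=pts(d); m=((P[...,2]>.034)&(P[...,2]<.08)&(np.hypot(P[...,0]-c[0],P[...,1]-c[1])<.05)).astype(np.uint8)
        n,l,st,cc=cv2.connectedComponentsWithStats(m); j=1+np.argmax(st[1:,4]); A.append(cc[j]); 
        if d is t: print(k,'top z',np.percentile(P[...,2][l==j],97).round(4),'expect',H[k])
    p,r=tri([t,s],A); print('  cap centre',p.round(4),'res',np.round(r,4),'off tray',(p[:2]-c).round(4))
```

```text
xl top z 0.0658 expect 0.066
  cap centre [0.3824 0.2737 0.0428] res [0.0006 0.0006] off tray [-0.      0.0018]
l top z 0.0617 expect 0.062
  cap centre [ 0.5949 -0.2757  0.0436] res [0.0009 0.0009] off tray [-0.0004  0.0025]
m top z 0.0576 expect 0.058
  cap centre [0.4681 0.1079 0.0417] res [0.0004 0.0004] off tray [-0.0001  0.0016]
s top z 0.0539 expect 0.054
  cap centre [ 0.4795 -0.0935  0.0405] res [0.0003 0.0003] off tray [ 0.001  -0.0003]
```

View pics/t16.png

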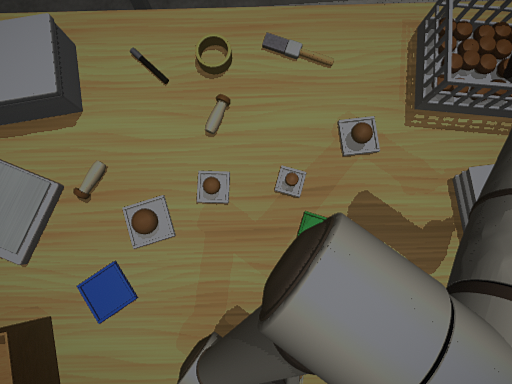

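View pics/s16.png

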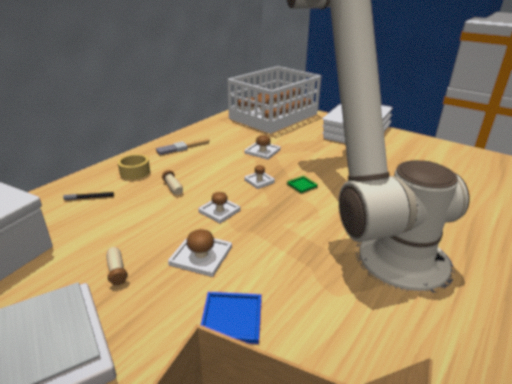

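Both views show all four mushrooms upright in their trays, within 2.5 mm of centre: top-view (144,221), (361,133), (212,186) and (292,180). The long mushrooms at (218,114) and (90,180) are unmoved, and the arm is clear.

Run:
```python
from plant import workorder
print(workorder.finish_job())
```

```text
the job is handed in; nothing more can be done
None
```

All four domed mushrooms are upright in their matching white trays. I placed them in order xl, l, m, s and handed the job in at about 39 s.

- **Centring:** the last two-view check put every cap within about 2.5 mm of its tray's centre. That is close to the 2 mm calibration limit.
- **Upright:** cap tops were within 0.4 mm of the heights expected for standing on the tray floor.
- **Left alone:** the long mushrooms appeared in the same place as at the start, and I stayed clear of the blue and green look-alikes.
- **Forces:** the force readings I took never passed about 8 N.
- **Gripper:** it was empty and clear of everything at the end.
- **One slip:** I carried mushroom_m 20 mm past its tray because of an arithmetic error, and corrected it in the air before lowering.

No check failed. With mushroom_s held over its tray, the side view could not show it clearly in the gripper, so I relied on the finger gap until it was set down.

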